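# Block the brake caliper, then hold the inspection flap at the pointer

## Task

Take the blade gauge with the rectangular head out of its stand, push its blade down into the slot of the brake tester's caliper block until it is fully home, and let go of it. Then lift the tester's inspection flap until it is in line with the pointer on the quadrant, and finish while holding it there: the flap falls shut by itself, so do not let go. Do not push the pointer, and leave everything else on the bench where it is.

Things in the scene. Friction and masses are not known exactly. Their poses are not given: they have to be found in the camera images.
- spacer_grip (a point): centre of the head of the gauge to be used. Head: black plastic block, 20 mm thick (its x), 46 mm wide (y), 50 mm tall (z, up), pinched across the 20 mm. Under it a steel blade 5 mm thick (x), 30 mm wide (y), 45 mm long; the head's underside, 25 mm below this point, is the shoulder. About 100 g
- slot (a point): mouth centre of the slot in the aluminium caliper block (56 x 76 mm, top 90 mm above the bench) beside the grey housing. Slot: straight down, 8 mm along this x, 33 mm along this y, 52 mm deep, mouth bevelled 5 mm. Gauge home: shoulder on the block's top, head centre 25 mm above this point, gauge x along this x, either way. Axes of the tester: x from flap handle to hinge, y housing to block, z up
- hinge (a point): middle of the flap's hinge axis, 113 mm above the bench; the axis is level, along the tester's y (the y of slot). The housing is a grey open-topped box 170 (x) x 160 (y) x 110 mm tall
- flap_handle (a point): middle of the grip bar of the flap's U-shaped handle: round steel bar, 12 mm diameter, parallel to the hinge, 56 mm free between its legs, 200 mm from the hinge axis, 50 mm beyond the flap's free edge on the robot's side, open air below; level with the hinge at joint 0. Pinched across its diameter it can turn between the pads as the flap swings
- flap_edge (a point): corner of the flap at its free edge on the pointer's side, 150 mm from the hinge axis. Flap: aluminium plate 150 x 150 x 6 mm lying on the housing's top when shut, 0.3 to 0.5 kg
- mark (a point): where flap_edge must come to: in line with the pointer, 150 mm from the hinge axis, in the flap's side plane. The pointer is a flat dark steel arm 12 mm wide, 165 mm long, turning stiffly about the hinge axis 21 mm outside the flap's side edge (side away from the caliper block), beside a curved steel quadrant rod. Flap and pointer are in line when seen along the hinge axis
- flap (a joint): flap angle in rad: 0 shut (level), grows as the handle rises, at most 1.25; no spring, falls shut by its weight (about 2 N at the handle)
- pointer (a joint): pointer angle in rad above level, measured like the flap's: the flap is at the mark when both are equal. 0.45 to 0.9
- round_gauge: the other gauge, standing in the other wooden stand: same black plastic and steel, but its head is a round disc 48 mm across standing on edge on a low foot, and its blade is narrower (22 mm). Not to be used. Origin at the underside of its foot
- rotor: bystander: flat steel brake disc with spokes, 140 mm across, 3 mm thick, lying flat; origin at its centre underneath
- hub: bystander: aluminium wheel hub standing on its flange, 58 mm across, 74 mm tall; origin under its centre
- oil_bottle: bystander: closed grey bottle, 60 mm across, 150 mm tall; origin under its centre
- screwdriver: bystander: black-handled screwdriver lying flat
- wrench: bystander: steel wrench lying flat
- spacer: the gauge to be used, as a whole; origin at the middle of its shoulder. It starts upright and loose, blade in the slot of one of two identical wooden stands (56 x 76 mm, 60 mm tall), shoulder on the stand's top; lift it 50 mm to free it. Which stand holds it varies
Things that resemble listed ones, but are neither listed nor needed, are in the scene too. What is shaped like the spacer but turquoise or yellow is not meant.

How it is judged:
By the outcome, as a careful person would: the job done as asked, in the order asked, and still so for the second after the job is handed in, while the arm keeps its last pose, push and grip.
It also fails if it takes over 51 s, if anything falls off the work surface, if the arm or the gripper's body presses on something with over 40 N, if the wrist force passes 120 N, or if a joint passes its speed limit or range.

## Robot

A 7-joint arm with a two-finger parallel gripper is mounted at the origin on the work surface. World frame = base frame: x ahead of the robot, y to its left, z up, the work surface at z = 0. Lengths are in m, angles in rad, forces in N, time in s.
With the tool pointing down it reaches from about 0.4 to 0.875 m from the base axis. Payload 19.3 kg.
Tool frame: the origin (TCP) lies midway between the tips of the shut fingers; the grasp point (between the pads) lies 19 mm behind it (bot.tcp_to_grasp is the distance from the TCP to the grasp point, in m); z points along the fingers, y is the direction in which the jaws open and shut (so a half turn about z gives the same grasp; the last joint's range is limited). The gripper opens to 85 mm and grips with 20 to 120 N. Pads are 22 mm wide; open, the fingers measure 114 mm over their backs; the gripper's body (76 mm by 85 mm) begins 54 mm behind the grasp point. The pads swing forward as they close: fully open they stand 13 mm farther back than shut.
Start: joints at [-1.252, 0.521, -0.036, 1.599, 0.021, 1.021, -0.113], TCP at [0.237, 0.578, 0.231] pointing down, gripper open.
Joint ranges: [-2.91, 2.91], [-0.3, 2.13], [-1.5, 1.42], [0.17, 2.43], [-1.26, 4.41], [0.16, 1.93], [-2.52, 2.52]. Speed limits (rad/s): [1.89, 1.89, 2.39, 2.39, 3.01, 3.01, 3.01].

## Interface

Orientations are given as [roll, pitch, yaw] about the fixed x, y, z axes, in that order (R = Rz(yaw) Ry(pitch) Rx(roll)).
In Python, from workcell import bot gives the robot as it stands. The module is installed in compiled form; this text tells all that it offers.
- The arm moves only by the tool drive_tool, never from a script. Its argument "series" is a list of rows, each a list of 5 numbers: the opening in per cent of the stroke, from 0 (shut) to 100 (fully open), then the shift along the world's x, y, z in m, then the turn about the world's z in rad. A call has 1 to 12 rows; each row shifts and turns the pose as measured when the row begins; what a row does not reach is not made up. A row lasts 1/10 s, in which the tool goes at most 50 mm and 8.59 degrees, less where a joint would pass 70% of its speed; a pose out of reach is approached as far as the arm can. A call with a gripper value outside its range is refused whole. The fingers move at their own pace and stop on an object; "newtons" is the grip in N (left out, the last holds). Time passes only in rows, so rows that do not move let the fingers close. It gives the time, the measured TCP pose, the force and the opening at its end, in the units of the state.
- bot.observe(): the state, without advancing time (a new reading comes with each control period).
- bot.grab_frame(name): name is "scene" or "top"; returns the picture (480x640x3 uint8, red, green, blue); there is no depth.
- bot.camera_info(name): a dict with "fx", "fy", "cx", "cy" (pixels), "cam_to_world" (4x4, takes a point from camera to world coordinates). Camera axes: x right, y down, z forward; pixel columns grow to the right and rows downward; lengths in m; the calibration is good to about 2 mm. A picture is of the moment at which its call begins. camera_info takes no time and is no camera call.
- bot.job_done(): hands the job in, once; it reports no verdict.
Trained networks look in the newest picture that a camera, given by its name, has taken for a name from the list of things; names that differ only in an ending like _2 or _b are one class to them, and where a whole thing is asked for, a point or a joint stands for the part that bears it (a point fixed in the world has none). Each returns a list of dicts, best first, with "conf" (0 to 1); they miss things now and then, are a little off and sometimes report something else, mostly with a low value. They report only what shows in the picture. A call takes as long as a camera call. They do not tell look-alikes from the thing itself.
- bot.masks_of(camera, target): "mask" (480x640 bool, what is visible of it) and "point" ([column, row] in pixels, amid what is visible of it).
The state is a dict: "clock": time; "qpos": joint angles; "qd": joint speeds; "joint_efforts": joint torques, N m; "position": TCP position; "tool_rot": TCP orientation; "force": force on the tool from outside, world axes, zero at the start; "moment": the same for the moment, N m; "grip_width": finger opening in m.
Only numpy, scipy, OpenCV 4.12 (cv2) and the standard library are available. Lean on these libraries where they do the work, as an engineer would, in place of code of your own. Each camera call takes 0.05 s, during which the arm holds its last target.

## Working session

There is one attempt and no reset: what is moved stays moved. The work goes in short steps, Python scripts to look and compute and a tool call to move; the robot and the scene stay as the last step left them, time stands still between calls to the robot, and variables do not carry over. Pictures are saved under pics/ and viewed, and the job is handed in when it is done.

Besides the shell and the picture viewer there is one more tool, called after "Call:" in YAML: its name, and indented under it one key for each argument. drive_tool: Moves the arm, as the interface text tells. Its arguments: {"type":"object","properties":{"series":{"type":"array","items":{"type":"array","items":{"type":"number"}}},"newtons":{"type":"number"}},"required":["series"]}

```bash
mkdir -p pics; ls
python3 - <<'E'
from workcell import bot
import cv2
for n in ("scene","top"):
    im=bot.grab_frame(n); cv2.imwrite(f"pics/{n}0.png",im[:,:,::-1])
    c=bot.camera_info(n); print(n,c)
print(bot.observe())
print(bot.tcp_to_grasp)
E
```

```text
pics
scene {'fx': 617.3131183097274, 'fy': 617.3131183097274, 'cx': 309.2666935871223, 'cy': 239.87352341982623, 'cam_to_world': array([[-0.03914331,  0.87524466, -0.48209396,  1.20353649],
       [ 0.99916623,  0.03988674, -0.00871204, -0.02905565],
       [ 0.01160399, -0.48203302, -0.8760762 ,  1.20136353],
       [ 0.        ,  0.        ,  0.        ,  1.        ]])}
top {'fx': 490.5656509433395, 'fy': 490.5656509433395, 'cx': 322.20727041628066, 'cy': 235.9174691472557, 'cam_to_world': array([[ 0.0288952 , -0.98725544,  0.15649845,  0.39302448],
       [-0.99941866, -0.03136828, -0.01335541, -0.04220474],
       [ 0.01809428, -0.15602157, -0.9875879 ,  1.23772922],
       [ 0.        ,  0.        ,  0.        ,  1.        ]])}
{'clock': 0.1, 'qpos': array([-1.25218174,  0.5219395 , -0.03630689,  1.59993024,  0.02121212,
        1.02111398, -0.11278163]), 'qd': array([-7.71601829e-05, -2.95935914e-03,  9.48426349e-05,  2.59337690e-04,
       -1.30929831e-03, -1.01709267e-03, -9.13250789e-04]), 'joint_efforts': array([ 2.44640949e-03, -9.28488636e+01,  1.98331788e+00, -3.70538270e+01,
        1.80688634e-02,  5.29280558e-03,  1.39703656e-05]), 'position': array([0.23686566, 0.57805751, 0.23080025]), 'tool_rot': array([-3.14059089e+00,  9.09081535e-05,  2.75277364e+00]), 'force': array([ 0.15889816, -0.8683723 ,  0.24076641]), 'moment': array([ 0.00395814,  0.00906898, -0.01480146]), 'grip_width': 0.08527675050137767}
0.0187
```

View pics/scene0.png

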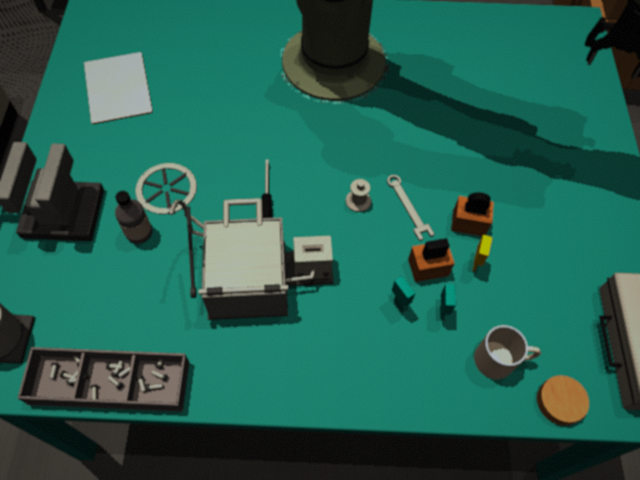

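View pics/top0.png

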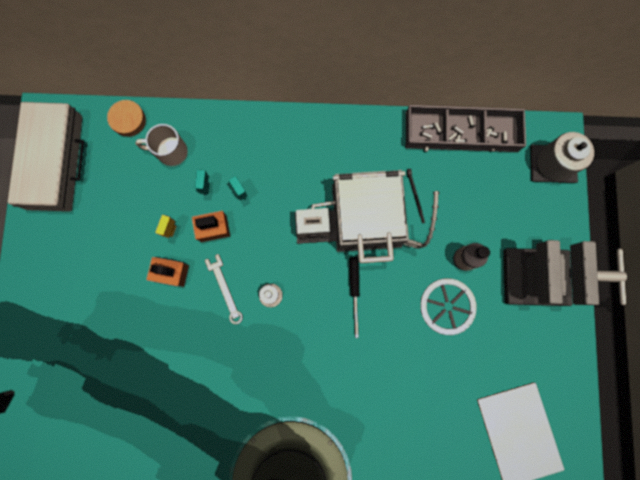

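The scene view shows two orange stands at (473,213) and (432,258). The turquoise and yellow look-alikes are at (403,292), (448,296) and (484,250). The tester is at about (245,265) and its block at (313,255). Next I'll take close crops and run the networks.

```bash
cat > h.py <<'E'
from workcell import bot
import numpy as np, cv2
def ray(cam,px):
    c=bot.camera_info(cam); T=c["cam_to_world"]
    d=np.array([(px[0]-c["cx"])/c["fx"],(px[1]-c["cy"])/c["fy"],1.])
    return T[:3,3],T[:3,:3]@d
def at_z(cam,px,z):
    o,d=ray(cam,px); return o+d*(z-o[2])/d[2]
def tri(a,b):
    o1,d1=ray("scene",a);o2,d2=ray("top",b)
    A=np.stack([d1,-d2],1); s,_,_,_=np.linalg.lstsq(A,o2-o1,rcond=None)
    p,q=o1+s[0]*d1,o2+s[1]*d2
    return (p+q)/2,np.linalg.norm(p-q)
def proj(cam,P):
    c=bot.camera_info(cam); T=c["cam_to_world"]; P=np.atleast_2d(P)
    q=(P-T[:3,3])@T[:3,:3]
    return np.c_[q[:,0]/q[:,2]*c["fx"]+c["cx"],q[:,1]/q[:,2]*c["fy"]+c["cy"]]
def crop(im,x0,y0,x1,y1,s,fn):
    cv2.imwrite(fn,cv2.resize(im[y0:y1,x0:x1,::-1],None,fx=s,fy=s,interpolation=cv2.INTER_CUBIC))
E
python3 - <<'E'
from h import *
s=cv2.imread("pics/scene0.png")[:,:,::-1]; t=cv2.imread("pics/top0.png")[:,:,::-1]
crop(s,390,170,510,320,4,"pics/s_st.png"); crop(t,130,160,260,300,4,"pics/t_st.png")
crop(s,160,180,350,330,4,"pics/s_te.png"); crop(t,285,155,450,275,4.5,"pics/t_te.png")
for n in ["spacer_grip","spacer","round_gauge","slot","flap_handle","flap_edge","hinge","mark","flap","pointer"]:
    o={}
    for c in("scene","top"):
        r=bot.masks_of(c,n); o[c]=r
        print(n,c,[(round(x["conf"],2),np.round(x["point"],1).tolist(),int(x["mask"].sum())) for x in r[:4]])
    if o["scene"] and o["top"]:
        p,e=tri(o["scene"][0]["point"],o["top"][0]["point"]); print("   ",p.round(4),round(e,4))
print(bot.observe()["clock"])
E
```

```text
spacer_grip scene [(0.76, [446.4, 299.1], 457), (0.67, [401.1, 293.8], 494), (0.6, [437.2, 249.0], 434), (0.56, [483.1, 249.8], 391)]
spacer_grip top [(0.87, [202.8, 180.1], 330), (0.86, [166.8, 227.1], 314), (0.76, [239.0, 188.0], 192), (0.74, [204.6, 221.8], 260)]
    [0.7054 0.2366 0.0752] 0.0003
spacer scene [(0.96, [447.5, 300.8], 384), (0.86, [437.7, 246.6], 473), (0.74, [403.2, 293.4], 518), (0.55, [481.5, 252.3], 372)]
spacer top [(0.8, [166.7, 227.0], 279), (0.79, [205.8, 221.3], 243), (0.76, [237.2, 189.1], 183), (0.55, [200.8, 180.9], 276)]
    [ 0.6199  0.3254 -0.1053] 0.0859
round_gauge scene [(0.88, [478.0, 201.6], 458)]
round_gauge top [(0.69, [414.6, 195.5], 232), (0.63, [164.5, 270.6], 198), (0.3, [207.5, 224.5], 241)]
    [ 0.6671 -0.0018  0.5448] 0.4158
slot scene [(0.82, [249.4, 261.0], 11339)]
slot top [(0.97, [363.4, 216.8], 7456)]
    [ 0.6305 -0.16    0.0591] 0.0045
flap_handle scene []
flap_handle top [(0.8, [372.3, 208.2], 4359)]
flap_edge scene [(0.6, [241.3, 254.5], 5589), (0.49, [133.6, 218.9], 1254)]
flap_edge top [(0.67, [372.7, 210.4], 4415), (0.24, [205.5, 224.7], 288)]
    [ 0.638  -0.1751  0.1017] 0.0006
hinge scene [(0.78, [252.0, 261.2], 11617)]
hinge top [(0.69, [366.3, 215.7], 7821), (0.68, [161.9, 273.2], 204)]
    [ 0.6325 -0.1604  0.063 ] 0.0079
mark scene [(0.81, [192.8, 250.6], 358), (0.51, [244.7, 250.0], 5674)]
mark top [(0.77, [415.3, 190.2], 226)]
    [ 0.6713 -0.2591  0.1748] 0.0048
flap scene [(0.67, [241.4, 252.8], 5550), (0.22, [268.2, 200.0], 339)]
flap top [(0.77, [373.0, 207.2], 4429)]
    [ 0.6423 -0.1735  0.1173] 0.0013
pointer scene [(0.67, [244.8, 250.0], 5579), (0.61, [191.2, 254.3], 408)]
pointer top []
1.1
```

View pics/s_st.png

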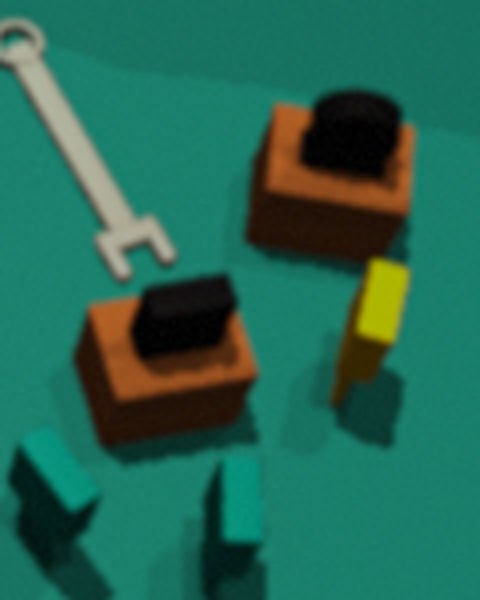

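View pics/t_st.png

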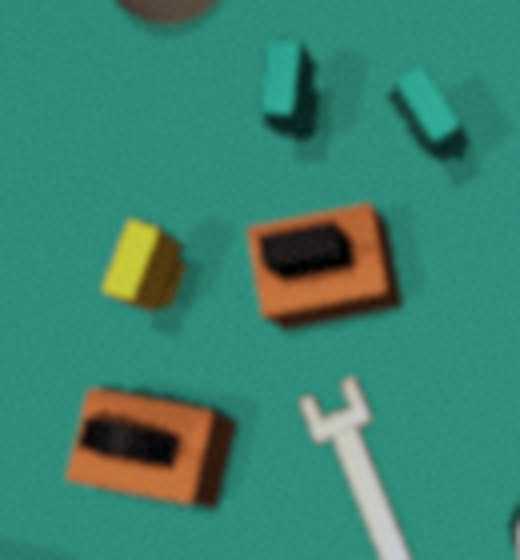

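View pics/s_te.png

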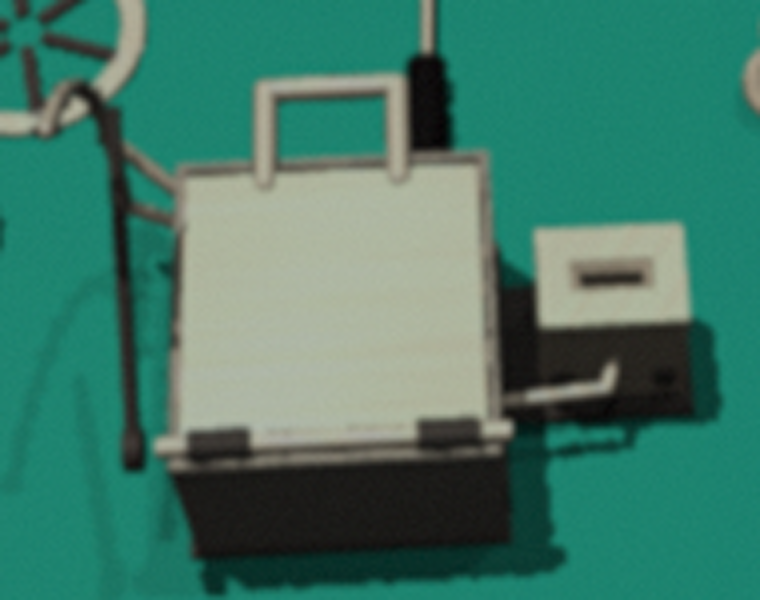

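View pics/t_te.png

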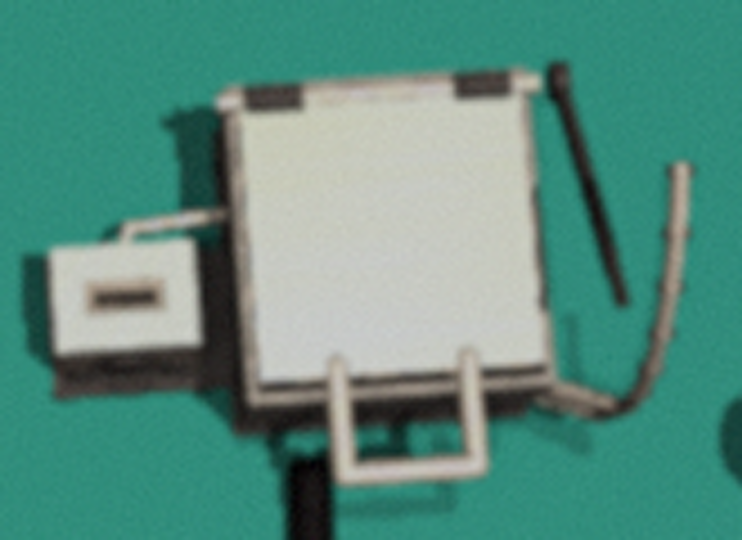

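The rectangular head is the one in the stand at scene (437,249), top (205,222). The other stand, scene (478,201), holds the round disc. The free-standing turquoise and yellow pieces are not candidates. Next I rectify onto the known planes and measure.

```bash
cat >> h.py <<'E'
def rectify(im,cam,z,x0,x1,y0,y1,res=0.0005):
    # image: col -> y decreasing (left=+y), row -> x decreasing
    w=int((y1-y0)/res);h=int((x1-x0)/res)
    Y,X=np.meshgrid(y1-(np.arange(w)+.5)*res, x1-(np.arange(h)+.5)*res)
    p=proj(cam,np.stack([X.ravel(),Y.ravel(),np.full(X.size,z)],1)).astype(np.float32)
    return cv2.remap(im,p[:,0].reshape(h,w),p[:,1].reshape(h,w),cv2.INTER_CUBIC)
def rects(mask,x1,y1,res=0.0005,amin=400):
    cs,_=cv2.findContours(mask.astype(np.uint8),cv2.RETR_EXTERNAL,cv2.CHAIN_APPROX_NONE)
    for c in sorted(cs,key=cv2.contourArea,reverse=True)[:3]:
        if cv2.contourArea(c)<amin: continue
        (u,v),(a,b),ang=cv2.minAreaRect(c)
        print("   ctr x %.4f y %.4f size %.1f %.1f mm ang(img) %.2f area %.0f mm2"%(x1-(v+.5)*res,y1-(u+.5)*res,a*res*1e3,b*res*1e3,ang,cv2.contourArea(c)*res*res*1e6))
E
python3 - <<'E'
from h import *
ims={"scene":cv2.imread("pics/scene0.png")[:,:,::-1].copy(),"top":cv2.imread("pics/top0.png")[:,:,::-1].copy()}
g=at_z("top",(205,222),.1);b=at_z("top",(312.8,221),.09);b2=at_z("scene",(313.3,248.5),.09)
print("grip guess",tri((437,247),(206,222)),"slot top/scene",b,b2)
rows=[]
for c in ims:
    for nm,z,ctr,hw in(("stand",.06,g,.06),("head",.11,g,.06),("block",.09,b,.06)):
        x0,x1,y0,y1=ctr[0]-hw,ctr[0]+hw,ctr[1]-hw,ctr[1]+hw
        r=rectify(ims[c],c,z,x0,x1,y0,y1); cv2.imwrite(f"pics/r_{c}_{nm}.png",r[:,:,::-1]); rows.append(r)
        rr=r.astype(int); R,G,B=rr[...,0],rr[...,1],rr[...,2]
        m={"stand":(R>G+50),"head":(r.max(2)<45),"block":(R>130)}[nm]
        print(c,nm,np.round([x1,y1],4)); rects(m,x1,y1)
        if nm=="block":
            mm=np.zeros_like(m); 
cv2.imwrite("pics/r_all.png",np.vstack([np.hstack(rows[:3]),np.hstack(rows[3:])])[:,:,::-1])
E
```

```text
grip guess (array([0.59892169, 0.21932447, 0.09369796]), np.float64(0.003282475261956318)) slot top/scene [ 0.61011167 -0.03430914  0.09      ] [ 0.61165774 -0.03110335  0.09      ]
scene stand [0.6577 0.2785]
   ctr x 0.5998 y 0.2179 size 55.2 75.7 mm ang(img) 76.65 area 1653 mm2
scene head [0.6577 0.2785]
   ctr x 0.6128 y 0.2140 size 39.5 57.0 mm ang(img) 75.68 area 1805 mm2
   ctr x 0.5567 y 0.2638 size 36.5 29.0 mm ang(img) 90.00 area 892 mm2
   ctr x 0.6391 y 0.1646 size 40.3 11.6 mm ang(img) 76.91 area 322 mm2
scene block [0.6701 0.0257]
   ctr x 0.6109 y -0.0329 size 56.0 75.9 mm ang(img) 84.40 area 4103 mm2
top stand [0.6577 0.2785]
   ctr x 0.5981 y 0.2166 size 55.9 76.4 mm ang(img) 76.56 area 4099 mm2
top head [0.6577 0.2785]
   ctr x 0.5947 y 0.2128 size 24.3 47.9 mm ang(img) 76.37 area 1032 mm2
top block [0.6701 0.0257]
   ctr x 0.6190 y -0.0364 size 71.3 85.7 mm ang(img) 83.99 area 4603 mm2Traceback (most recent call last):
  File "<stdin>", line 15, in <module>
    return _nx.concatenate(arrs, 1, dtype=dtype, casting=casting)
           ~~~~~~~~~~~~~~~^^^^^^^^^^^^^^^^^^^^^^^^^^^^^^^^^^^^^^^
ValueError: all the input array dimensions except for the concatenation axis must match exactly, but along dimension 0, the array at index 0 has size 239 and the array at index 2 has size 240
```

Run:
```python
from h import *
ims={"scene":cv2.imread("pics/scene0.png")[:,:,::-1].copy(),"top":cv2.imread("pics/top0.png")[:,:,::-1].copy()}
rows=[]
for c in ims:
    L=[]
    for nm,z,ctr,hw in(("stand",.06,(.598,.2165),.06),("head",.11,(.598,.2165),.06),("block",.09,(.6105,-.0335),.06)):
        x0,x1,y0,y1=ctr[0]-hw,ctr[0]+hw,ctr[1]-hw,ctr[1]+hw
        r=rectify(ims[c],c,z,x0,x1,y0,y1)[:239,:239].copy()
        # overlay expected rects
        yaw={"stand":13.4,"head":13.4,"block":5.8}[nm]
        for w,h in {"stand":[(56,76),(20,46)],"head":[(20,46)],"block":[(56,76),(18,43),(8,33)]}[nm]:
            cv2.polylines(r,[cv2.boxPoints(((120,120),(h*2,w*2),-yaw)).astype(int)],True,(255,0,0),1)
        L.append(cv2.resize(r,None,fx=1.1,fy=1.1))
    rows.append(np.hstack(L))
cv2.imwrite("pics/r_all.png",np.vstack(rows)[:,:,::-1])
# flap on z=.116 plane
for c in ims:
    r=rectify(ims[c],c,.116,.48,.76,-.30,-.04); rr=r.astype(int)
    cv2.imwrite(f"pics/flap_{c}.png",r[:,:,::-1])
    m=(rr[...,0]>130); m=cv2.morphologyEx(m.astype(np.uint8),cv2.MORPH_OPEN,np.ones((61,61)))
    print(c);rects(m,.76,-.04)
```

```text
scene
   ctr x 0.6464 y -0.1704 size 152.9 152.2 mm ang(img) 84.81 area 21596 mm2
top
   ctr x 0.6479 y -0.1692 size 159.6 156.6 mm ang(img) 85.24 area 22888 mm2
```

View pics/r_all.png

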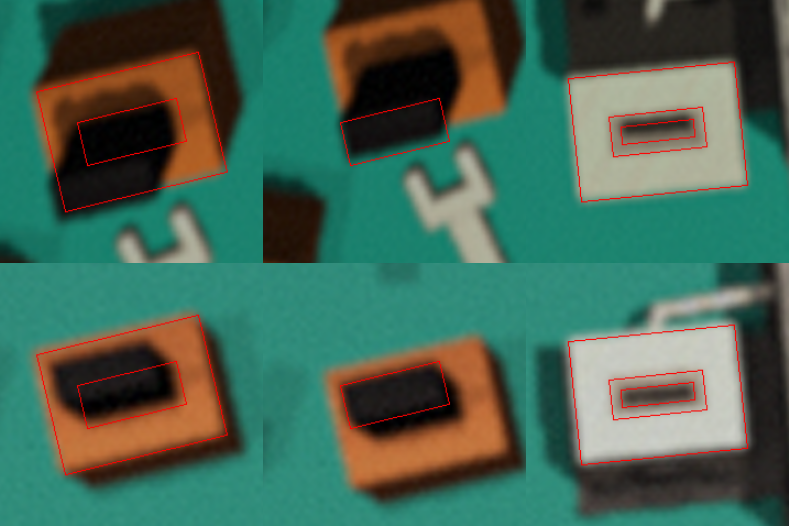

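View pics/flap_top.png

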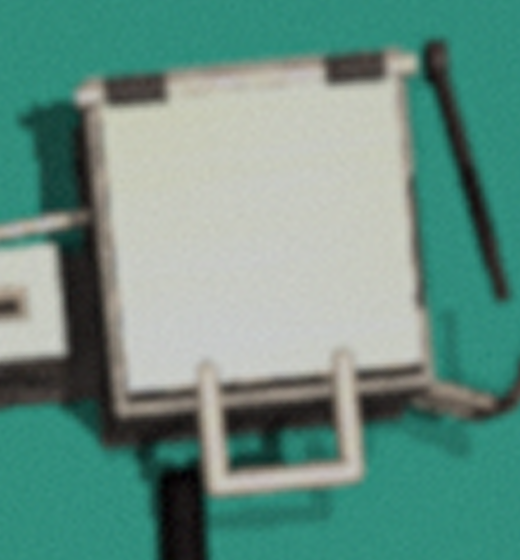

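View pics/flap_scene.png

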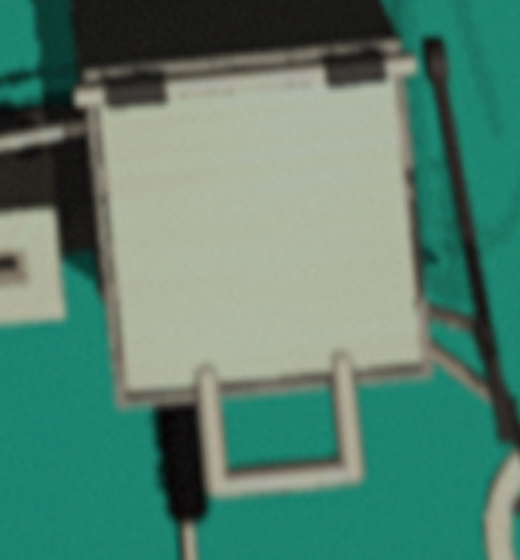

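The overlays fit both cameras to about 1 mm:
- **Gauge:** (0.598, 0.2165), yaw 13.4°.
- **Slot:** (0.611, −0.0335), yaw about 5.5°.
- **Handle bar:** (0.521, −0.1835).

Moving above the gauge now.

Call:
drive_tool:
  series:
    - [100,0.03,-0.03,0,-0.079]
    - [100,0.03,-0.03,0,-0.079]
    - [100,0.03,-0.03,0,-0.079]
    - [100,0.03,-0.03,0,-0.079]
    - [100,0.03,-0.03,0,-0.079]
    - [100,0.03,-0.03,0,-0.079]
    - [100,0.03,-0.03,0,-0.079]
    - [100,0.03,-0.03,0,-0.079]
    - [100,0.03,-0.03,0,-0.079]
    - [100,0.03,-0.03,0,-0.079]
    - [100,0.03,-0.03,0,-0.079]
    - [100,0.03,-0.03,0,-0.079]
  newtons: 40

```text
clock: 2.3
position: [0.6032, 0.2078, 0.2325]
tool_rot: [3.138, -0.004, 1.779]
force: [-0.2, 1.1, 0.5]
grip_width: 0.0855
```

Call:
drive_tool:
  series:
    - [100,-0.005,0.009,0,0.026]
    - [100,0,0,-0.02,0]

```text
clock: 2.5
position: [0.6032, 0.2107, 0.214]
tool_rot: [3.133, -0.002, 1.795]
force: [-0.3, 1.4, -1.3]
grip_width: 0.0857
```

Run:
```python
from h import *
o=bot.observe(); print(o["position"].round(4),o["tool_rot"].round(4),o["qd"].round(3),o["qpos"].round(2))
```

```text
[0.6032 0.2107 0.214 ] [ 3.1331e+00 -2.2000e-03  1.7946e+00] [ 0.105  0.249 -0.013  0.217 -0.058 -0.434  0.049] [-0.6   0.57  0.27  1.6  -0.17  0.99 -0.06]
```

Call:
drive_tool:
  series:
    - [100,-0.005,0.0055,-0.03,0.01]
    - [100,0,0,-0.03,0]
    - [100,0,0,-0.02,0]
    - [100,0,0,0,0]

```text
clock: 2.9
position: [0.5976, 0.2156, 0.1298]
tool_rot: [3.134, -0.002, 1.804]
force: [-0.8, 0.5, 0.4]
grip_width: 0.0853
```

Call:
drive_tool:
  series:
    - [100,0.0005,0.001,-0.02,0]
    - [100,0,0,-0.02,0]
    - [100,0,0,-0.015,0]
    - [100,0,0,0,0]
    - [100,0,0,0,0]

```text
clock: 3.4
position: [0.6002, 0.2175, 0.0776]
tool_rot: [3.13, -0.003, 1.805]
force: [0.2, 0.1, -0.3]
grip_width: 0.0856
```

Run:
```python
from h import *
o=bot.observe(); print(o["position"].round(4),o["tool_rot"].round(4))
s=bot.grab_frame("scene");t=bot.grab_frame("top")
crop(s,380,170,510,320,3,"pics/a1.png");crop(t,130,160,260,310,3,"pics/a2.png")
a=cv2.imread("pics/a1.png");b=cv2.imread("pics/a2.png");cv2.imwrite("pics/a.png",np.hstack([a,b]))
```

```text
[0.6002 0.2175 0.0776] [ 3.1298e+00 -2.6000e-03  1.8046e+00]
```

View pics/a.png

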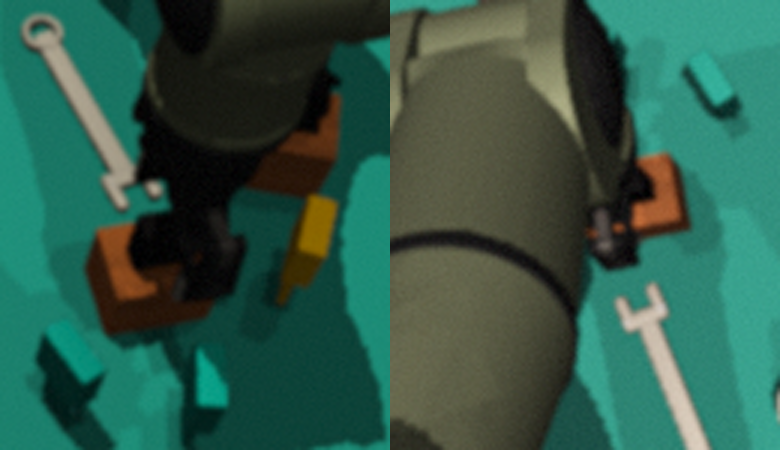

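Picture shows the fingers straddling the head, stand at scene crop (160,270). Settling in and closing.

Call:
drive_tool:
  series:
    - [100,-0.002,-0.001,-0.006,0]
    - [100,0,0,0,0]
    - [0,0,0,0,0]
    - [0,0,0,0,0]
    - [0,0,0,0,0]
    - [0,0,0,0,0]
    - [0,0,0,0,0]
    - [0,0,0,0,0]
  newtons: 40

```text
clock: 4.3
position: [0.5989, 0.2168, 0.0736]
tool_rot: [3.127, -0.003, 1.805]
force: [0.0, -1.2, -1.2]
grip_width: 0.0198
```

Call:
drive_tool:
  series:
    - [0,0,0,0.01,0]
    - [0,0,0,0.02,0]
    - [0,0,0,0.03,0]
    - [0,0,0,0.03,0]
    - [0,0,0,0.03,0]
    - [0,0,0,0,0]

```text
clock: 4.9
position: [0.5982, 0.2161, 0.2003]
tool_rot: [3.127, -0.003, 1.804]
force: [-0.2, 0.2, -2.1]
grip_width: 0.0196
```

Run:
```python
from h import *
o=bot.observe(); print(o["position"].round(4),o["tool_rot"].round(4),o["force"].round(1),o["grip_width"])
s=bot.grab_frame("scene");crop(s,330,100,510,320,2.7,"pics/b1.png")
```

```text
[0.5982 0.2161 0.2003] [ 3.1274e+00 -2.9000e-03  1.8041e+00] [-0.2  0.2 -2.1] 0.019592197663684308
```

View pics/b1.png

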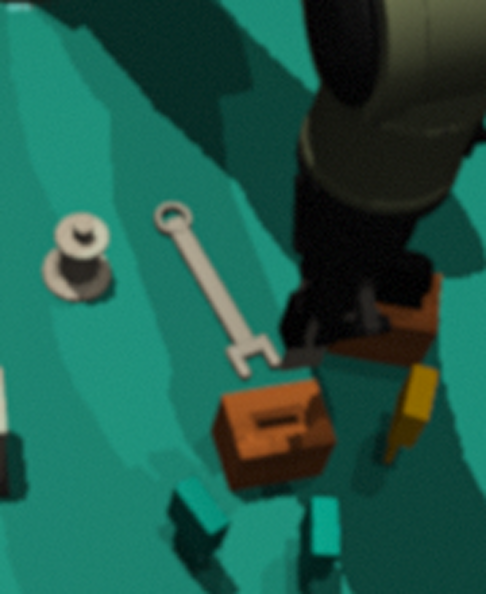

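Run:
```python
from h import *
print(at_z("scene",(433.3,255.2),.06), at_z("scene",(313.4,248.6),.09))
t=bot.grab_frame("top")
s=bot.grab_frame("scene")
r=rectify(s,"scene",.06,.538,.658,.1565,.2765); cv2.polylines(r,[cv2.boxPoints(((120,120),(66,16),-13.4)).astype(int)],True,(255,0,0),1)
r2=rectify(t,"top",.06,.538,.658,.1565,.2765)
cv2.imwrite("pics/b2.png",cv2.resize(np.hstack([r,r2])[:,:,::-1],None,fx=1.6,fy=1.6))
```

```text
[0.60015905 0.21969701 0.06      ] [ 0.61187934 -0.03089128  0.09      ]
```

View pics/b2.png

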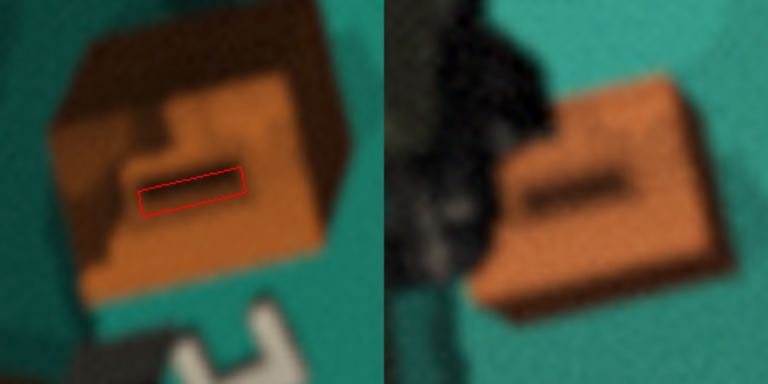

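Call:
drive_tool:
  series:
    - [0,0.002,-0.035,0,-0.02]
    - [0,0.002,-0.035,0,-0.02]
    - [0,0.002,-0.035,0,-0.02]
    - [0,0.002,-0.035,0,-0.02]
    - [0,0.002,-0.035,0,-0.02]
    - [0,0.002,-0.035,0,-0.02]
    - [0,0.001,-0.03,0,-0.017]
    - [0,0,0,0,0]
    - [0,0,0,0,0]

```text
clock: 5.95
position: [0.6025, -0.0327, 0.1852]
tool_rot: [-3.133, -0.001, 1.664]
force: [0.2, 0.5, -0.8]
grip_width: 0.0192
```

Call:
drive_tool:
  series:
    - [0,0.0085,-0.001,0,0.002]
    - [0,0,0,0,0]
    - [0,0,0,0,0]

```text
clock: 6.25
position: [0.6114, -0.0315, 0.1837]
tool_rot: [-3.131, -0.002, 1.67]
force: [-0.5, -0.2, -1.4]
grip_width: 0.0198
```

Run:
```python
from h import *
o=bot.observe(); print(o["position"].round(4),o["tool_rot"].round(4),o["force"].round(1),o["qd"].round(3))
s=bot.grab_frame("scene");t=bot.grab_frame("top");crop(s,250,140,390,300,3.5,"pics/c1.png")
crop(t,250,140,390,300,3.5,"pics/c2.png")
cv2.imwrite("pics/c.png",np.hstack([cv2.imread("pics/c1.png"),cv2.imread("pics/c2.png")])[:, :800])
```

```text
[ 0.6114 -0.0315  0.1837] [-3.1310e+00 -1.6000e-03  1.6695e+00] [-0.5 -0.2 -1.4] [-0.006  0.012 -0.006 -0.011 -0.003 -0.001  0.001]
```

View pics/c.png

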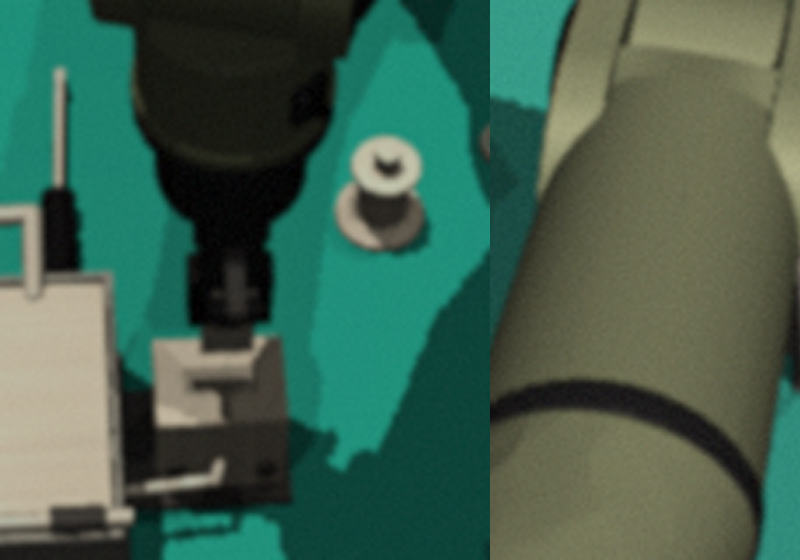

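Run:
```python
from h import *
P=np.array([[.6114,-.0315,.125],[.6114,-.0165,.125],[.6114,-.0465,.125],[.611,-.0335,.09]])
print((proj("scene",P)-[250,140])*3.5)
s=bot.grab_frame("scene");crop(s,290,190,345,265,8,"pics/d1.png")
```

```text
[[221.93590303 350.40325544]
 [248.29994694 351.45573702]
 [195.57746761 349.35099776]
 [217.48197138 378.5902148 ]]
```

View pics/d1.png

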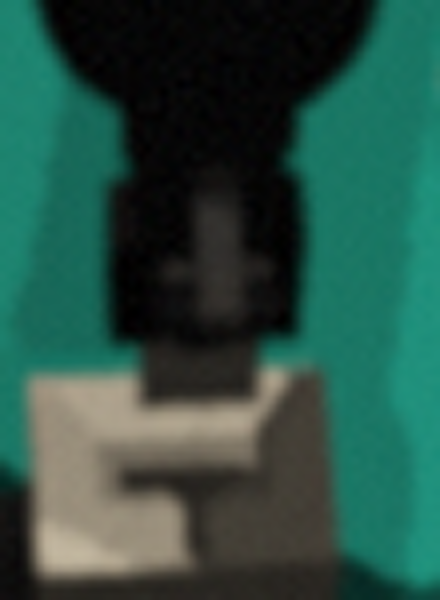

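Call:
drive_tool:
  series:
    - [0,0,-0.003,-0.01,0]
    - [0,0,0,-0.01,0]
    - [0,0,0,-0.005,0]
    - [0,0,0,0,0]
    - [0,0,0,0,0]

```text
clock: 6.9
position: [0.6107, -0.0346, 0.1562]
tool_rot: [-3.13, -0.002, 1.67]
force: [-0.1, 0.5, -1.6]
grip_width: 0.0197
```

Call:
drive_tool:
  series:
    - [0,0,0,-0.008,0]
    - [0,0,0,-0.008,0]
    - [0,0,0,-0.006,0]
    - [0,0,0,0,0]

```text
clock: 7.3
position: [0.6107, -0.0345, 0.1324]
tool_rot: [-3.131, -0.002, 1.67]
force: [0.3, -0.5, -1.6]
grip_width: 0.0195
```

Run:
```python
from h import *
o=bot.observe(); print(o["position"].round(4),o["tool_rot"].round(4),o["force"].round(1),o["moment"].round(2))
s=bot.grab_frame("scene");crop(s,290,190,345,265,8,"pics/d2.png")
```

```text
[ 0.6107 -0.0345  0.1324] [-3.1308e+00 -1.8000e-03  1.6697e+00] [ 0.3 -0.5 -1.6] [ 0.05 -0.    0.03]
```

View pics/d2.png

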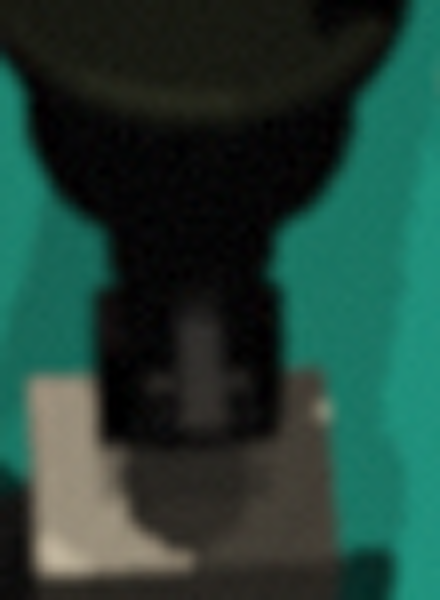

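The blade is 16 mm into the slot with no contact force. Continuing down.

Call:
drive_tool:
  series:
    - [0,0,0,-0.008,0]
    - [0,0,0,-0.008,0]
    - [0,0,0,-0.006,0]
    - [0,0,0,-0.002,0]
    - [0,0,0,0,0]

```text
clock: 7.85
position: [0.611, -0.0345, 0.1067]
tool_rot: [-3.131, -0.002, 1.67]
force: [0.6, -0.2, -0.7]
grip_width: 0.0196
```

Call:
drive_tool:
  series:
    - [0,0,0,-0.003,0]
    - [0,0,0,-0.002,0]
    - [0,0,0,-0.002,0]
    - [0,0,0,-0.002,0]

```text
clock: 8.25
position: [0.6112, -0.0346, 0.1034]
tool_rot: [-3.133, -0.004, 1.669]
force: [-14.3, 2.1, 36.0]
grip_width: 0.0195
```

Seated at the expected height, with 36 N upward. Relaxing, then opening.

Call:
drive_tool:
  series:
    - [0,0,0,0.0005,0]
    - [0,0,0,0,0]
    - [60,0,0,0,0]
    - [60,0,0,0,0]
    - [60,0,0,0,0]
    - [60,0,0,0,0]

```text
clock: 8.85
position: [0.6118, -0.0347, 0.1047]
tool_rot: [-3.135, -0.004, 1.669]
force: [-0.2, 0.3, -0.0]
grip_width: 0.0512
```

Call:
drive_tool:
  series:
    - [60,0,0,0.01,0]
    - [60,0,0,0.02,0]
    - [60,0,0,0.03,0]
    - [60,0,0,0.03,0]
    - [60,-0.02,-0.02,0.02,0]
    - [60,-0.03,-0.03,0,0]
    - [60,-0.03,-0.03,0,0]
    - [60,0,0,0,0]
    - [60,0,0,0,0]

```text
clock: 9.75
position: [0.5287, -0.117, 0.2242]
tool_rot: [-3.139, -0.003, 1.67]
force: [-0.0, -0.4, 0.1]
grip_width: 0.0514
```

Run:
```python
from h import *
o=bot.observe(); print(o["position"].round(4),o["tool_rot"].round(4),o["force"].round(1),o["moment"].round(2))
s=bot.grab_frame("scene");t=bot.grab_frame("top")
cv2.imwrite("pics/e_s.png",s[:,:,::-1]);cv2.imwrite("pics/e_t.png",t[:,:,::-1])
crop(s,280,180,360,300,5,"pics/e1.png");crop(t,270,160,350,280,5,"pics/e2.png")
cv2.imwrite("pics/e.png",np.hstack([cv2.imread("pics/e1.png"),cv2.imread("pics/e2.png")]))
```

```text
[ 0.5287 -0.117   0.2242] [-3.1386e+00 -3.0000e-03  1.6695e+00] [-0.  -0.4  0.1] [ 0.01 -0.11 -0.05]
```

View pics/e.png

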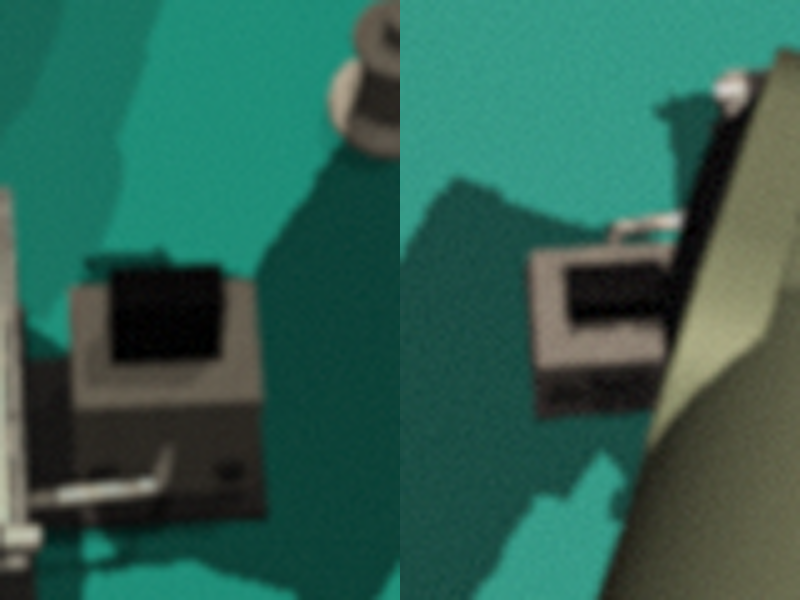

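View pics/e_s.png

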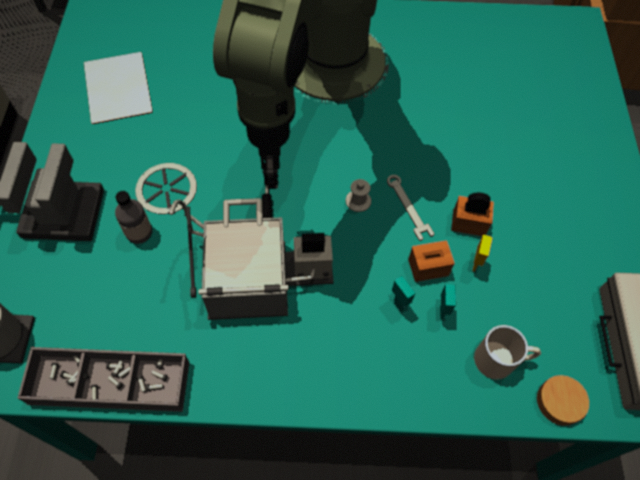

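The gauge sits home in the block at scene (315,244) and the round gauge is untouched. Now I measure the pointer.

Run:
```python
from h import *
ims={"scene":cv2.imread("pics/scene0.png")[:,:,::-1].copy(),"top":cv2.imread("pics/top0.png")[:,:,::-1].copy()}
a=np.deg2rad(5.4); ex=np.array([np.cos(a),np.sin(a),0]); ey=np.array([-np.sin(a),np.cos(a),0]); ez=np.array([0,0,1.])
bar=np.array([.521,-.1835,.113]); hinge=bar+.2*ex
print("hinge",hinge)
out=[]
for c,(x0,y0,x1,y1,s) in {"scene":(160,180,260,300,4),"top":(380,150,450,270,4)}.items():
    im=cv2.resize(ims[c][y0:y1,x0:x1],None,fx=s,fy=s,interpolation=cv2.INTER_CUBIC)
    for th,col in((.5,(255,0,0)),(.6,(255,255,0)),(.7,(0,0,255)),(.8,(255,0,255))):
        piv=hinge-.096*ey
        P=np.array([piv,piv-.165*(np.cos(th)*ex-np.sin(th)*ez)])
        p=((proj(c,P)-[x0,y0])*s).astype(int)
        cv2.circle(im,tuple(map(int,p[1])),2,col,-1); cv2.line(im,tuple(map(int,p[0])),tuple(map(int,p[1])),col,1)
    out.append(im)
cv2.imwrite("pics/ptr.png",np.hstack(out)[:,:,::-1])
```

```text
hinge [ 0.72011239 -0.16467834  0.113     ]
```

View pics/ptr.png

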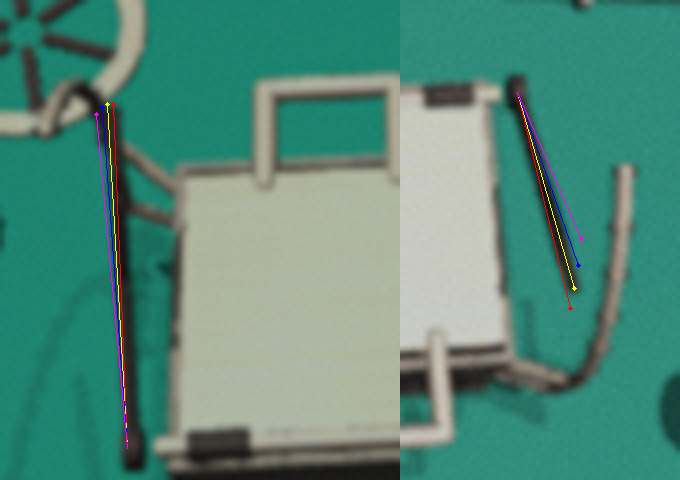

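```bash
cat > fitp.py <<'E'
from h import *
from scipy.optimize import minimize
a=np.deg2rad(5.4); ex=np.array([np.cos(a),np.sin(a),0]); ey=np.array([-np.sin(a),np.cos(a),0]); ez=np.array([0,0,1.])
bar=np.array([.521,-.1835,.113]); hinge=bar+.2*ex
E
python3 - <<'E'
from fitp import *
ims={"scene":cv2.imread("pics/scene0.png")[:,:,::-1].copy(),"top":cv2.imread("pics/top0.png")[:,:,::-1].copy()}
S=8
out=[]
for c,(x0,y0,x1,y1) in {"scene":(175,195,203,305),"top":(400,160,432,232)}.items():
    g=ims[c].max(2).astype(np.float32)[y0:y1,x0:x1]
    obs=np.clip((150-g)/110,0,1)
    best=[]
    def render(th,du,dv):
        piv=hinge-.096*ey
        d=-(np.cos(th)*ex-np.sin(th)*ez); n=np.sin(th)*ex+np.cos(th)*ez
        r=np.zeros(((y1-y0)*S,(x1-x0)*S),np.uint8)
        pts=[]
        for yy in(-.002,.002):
            for l in(-.006,.165):
                for w in(-.006,.006): pts.append(piv+yy*ey+d*l+n*w)
        p=(proj(c,np.array(pts))+[du,dv]-[x0,y0]+.5)*S
        h=cv2.convexHull(p.astype(np.float32)); cv2.fillPoly(r,[np.round(h*16).astype(int)],255,shift=4)
        r=cv2.GaussianBlur(r,(0,0),S*.8)
        return cv2.resize(r,(x1-x0,y1-y0),interpolation=cv2.INTER_AREA).astype(np.float32)/255
    for th in np.arange(.44,.92,.02):
        for du in np.arange(-2,2.6,.5):
            for dv in np.arange(-2,2.1,.5):
                m=render(th,du,dv); best.append((np.corrcoef(m.ravel(),obs.ravel())[0,1],th,du,dv))
    best.sort(reverse=True); print(c,np.round(best[:8],3).tolist())
    ths=sorted({round(b[1],2) for b in best}); print([(t,round(max(b[0] for b in best if abs(b[1]-t)<1e-3),3)) for t in ths])
    _,th,du,dv=best[0]
    o=cv2.resize(np.hstack([obs,render(th,du,dv)]),None,fx=5,fy=5); out.append((o*255).astype(np.uint8))
h=max(o.shape[0] for o in out)
cv2.imwrite("pics/pf.png",np.hstack([np.pad(o,((0,h-o.shape[0]),(0,0))) for o in out]))
E
```

```text
scene [[0.811, 0.66, 1.5, 1.0], [0.811, 0.66, 1.5, 0.5], [0.81, 0.66, 1.5, 1.5], [0.81, 0.64, 1.5, 1.5], [0.809, 0.66, 1.5, 0.0], [0.809, 0.64, 1.5, 1.0], [0.808, 0.68, 1.5, 0.5], [0.808, 0.64, 1.5, 2.0]]
[(np.float64(0.44), np.float64(0.753)), (np.float64(0.46), np.float64(0.764)), (np.float64(0.48), np.float64(0.775)), (np.float64(0.5), np.float64(0.783)), (np.float64(0.52), np.float64(0.788)), (np.float64(0.54), np.float64(0.789)), (np.float64(0.56), np.float64(0.8)), (np.float64(0.58), np.float64(0.805)), (np.float64(0.6), np.float64(0.807)), (np.float64(0.62), np.float64(0.806)), (np.float64(0.64), np.float64(0.81)), (np.float64(0.66), np.float64(0.811)), (np.float64(0.68), np.float64(0.808)), (np.float64(0.7), np.float64(0.803)), (np.float64(0.72), np.float64(0.8)), (np.float64(0.74), np.float64(0.796)), (np.float64(0.76), np.float64(0.79)), (np.float64(0.78), np.float64(0.78)), (np.float64(0.8), np.float64(0.768)), (np.float64(0.82), np.float64(0.758)), (np.float64(0.84), np.float64(0.747)), (np.float64(0.86), np.float64(0.731)), (np.float64(0.88), np.float64(0.708)), (np.float64(0.9), np.float64(0.679))]Traceback (most recent call last):
  File "<stdin>", line 24, in <module>
  File "<stdin>", line 17, in render
  File "h.py", line 15, in proj
    c=bot.camera_info(cam); T=c["cam_to_world"]; P=np.atleast_2d(P)
ValueError: time passes only in moves, steps and waits
```

```bash
python3 - <<'E'
from workcell import bot
import pickle
pickle.dump({n:bot.camera_info(n) for n in("scene","top")},open("cams.pkl","wb")); print(bot.observe()["clock"])
E
sed -i 's/bot.camera_info(cam)/CAM[cam]/; 2a import pickle; CAM=pickle.load(open("cams.pkl","rb"))' h.py; head -8 h.py
python3 - <<'E'
from fitp import *
ims={"scene":cv2.imread("pics/scene0.png")[:,:,::-1].copy(),"top":cv2.imread("pics/top0.png")[:,:,::-1].copy()}
S=8
out=[]
for c,(x0,y0,x1,y1) in {"scene":(175,195,203,305),"top":(400,160,432,232)}.items():
    g=ims[c].max(2).astype(np.float32)[y0:y1,x0:x1]
    obs=np.clip((110-g)/70,0,1)
    best=[]
    def render(th,du,dv):
        piv=hinge-.096*ey
        d=-(np.cos(th)*ex-np.sin(th)*ez); n=np.sin(th)*ex+np.cos(th)*ez
        r=np.zeros(((y1-y0)*S,(x1-x0)*S),np.uint8)
        pts=[]
        for yy in(-.002,.002):
            for l in(-.006,.165):
                for w in(-.006,.006): pts.append(piv+yy*ey+d*l+n*w)
        p=(proj(c,np.array(pts))+[du,dv]-[x0,y0]+.5)*S
        h=cv2.convexHull(p.astype(np.float32)); cv2.fillPoly(r,[np.round(h*16).astype(int)],255,shift=4)
        r=cv2.GaussianBlur(r,(0,0),S*.8)
        return cv2.resize(r,(x1-x0,y1-y0),interpolation=cv2.INTER_AREA).astype(np.float32)/255
    for th in np.arange(.44,.92,.02):
        for du in np.arange(-2,2.6,.5):
            for dv in np.arange(-2,2.1,1):
                m=render(th,du,dv); best.append((np.corrcoef(m.ravel(),obs.ravel())[0,1],th,du,dv))
    best.sort(reverse=True); print(c,np.round(best[:6],3).tolist())
    _,th,du,dv=best[0]
    o=cv2.resize(np.hstack([obs,render(th,du,dv)]),None,fx=5,fy=5); out.append((o*255).astype(np.uint8))
h=max(o.shape[0] for o in out)
cv2.imwrite("pics/pf.png",np.hstack([np.pad(o,((0,h-o.shape[0]),(0,0))) for o in out]))
E
```

```text
9.85
from workcell import bot
import numpy as np, cv2
import pickle; CAM=pickle.load(open("cams.pkl","rb"))
def ray(cam,px):
    c=CAM[cam]; T=c["cam_to_world"]
    d=np.array([(px[0]-c["cx"])/c["fx"],(px[1]-c["cy"])/c["fy"],1.])
    return T[:3,3],T[:3,:3]@d
def at_z(cam,px,z):
scene [[0.861, 0.66, 1.5, 1.0], [0.858, 0.66, 1.5, 0.0], [0.858, 0.64, 1.5, 1.0], [0.857, 0.64, 1.5, 2.0], [0.856, 0.68, 1.5, 0.0], [0.856, 0.6, 1.0, 1.0]]
top [[0.959, 0.62, -1.5, -1.0], [0.954, 0.6, -1.5, -2.0], [0.95, 0.62, -1.5, -2.0], [0.949, 0.62, -1.0, 0.0], [0.949, 0.6, -1.0, -1.0], [0.948, 0.64, -1.5, 0.0]]
```

View pics/pf.png

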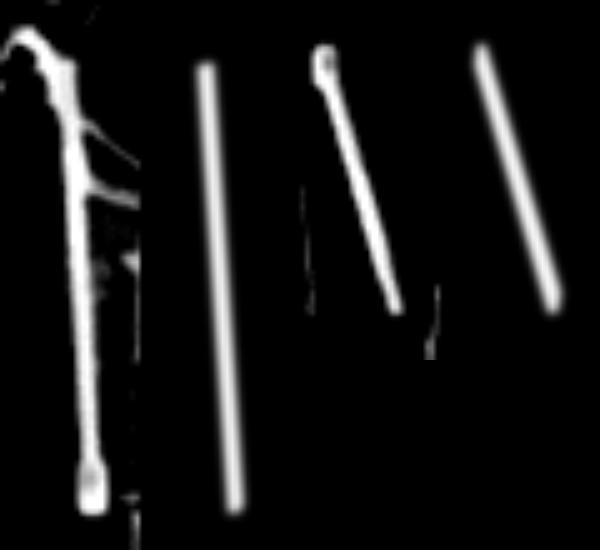

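The pointer is at about 0.62–0.65 rad. Moving above the handle.

Call:
drive_tool:
  series:
    - [45,-0.004,-0.03,0,0]
    - [45,-0.003,-0.03,-0.02,0]
    - [45,0,-0.006,-0.02,0]
    - [45,0,0,0,0]
    - [45,0,0,0,0]

```text
clock: 10.35
position: [0.5253, -0.1808, 0.183]
tool_rot: [-3.139, -0.003, 1.678]
force: [0.3, -0.4, 0.1]
grip_width: 0.038
```

Run:
```python
from h import *
o=bot.observe(); print(o["position"].round(4),o["tool_rot"].round(4),o["force"].round(1),o["grip_width"])
s=bot.grab_frame("scene")
cv2.imwrite("pics/f_s.png",s[:,:,::-1])
crop(s,160,130,350,310,4,"pics/f1.png")
```

```text
[ 0.5253 -0.1808  0.183 ] [-3.1388 -0.0032  1.6776] [ 0.3 -0.4  0.1] 0.0380480975880164
```

View pics/f1.png

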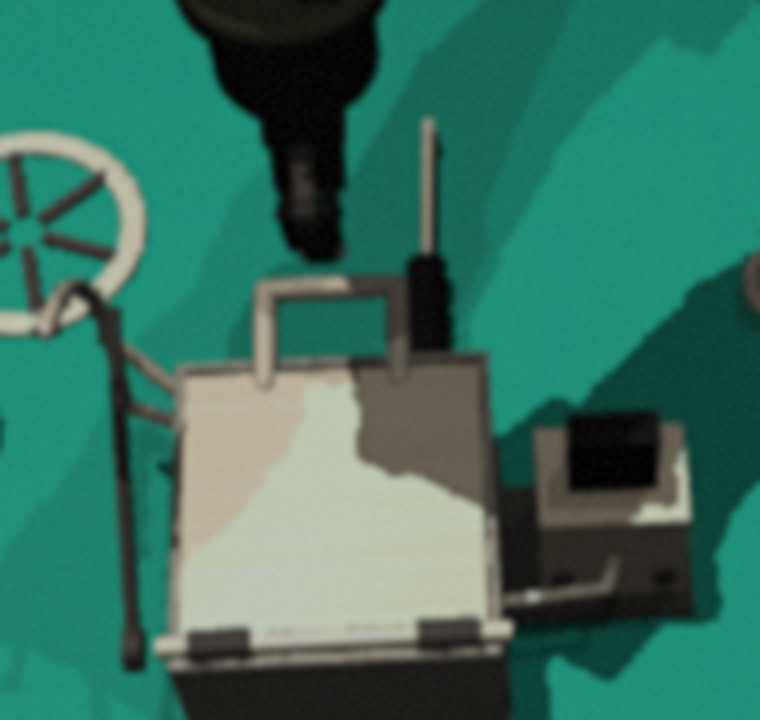

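Call:
drive_tool:
  series:
    - [45,-0.0043,-0.0027,-0.02,-0.012]
    - [45,0,0,-0.02,0]
    - [45,0,0,-0.02,0]
    - [45,0,0,0,0]
    - [45,0,0,0,0]

```text
clock: 10.9
position: [0.5251, -0.1789, 0.1262]
tool_rot: [3.138, -0.003, 1.672]
force: [-0.2, -0.6, 1.0]
grip_width: 0.0388
```

Run:
```python
from h import *
o=bot.observe(); print(o["position"].round(4),o["tool_rot"].round(4),o["force"].round(1),o["grip_width"])
s=bot.grab_frame("scene")
crop(s,200,170,290,250,7,"pics/f2.png")
```

```text
[ 0.5251 -0.1789  0.1262] [ 3.1379e+00 -3.0000e-03  1.6723e+00] [-0.2 -0.6  1. ] 0.03879217742857192
```

View pics/f2.png

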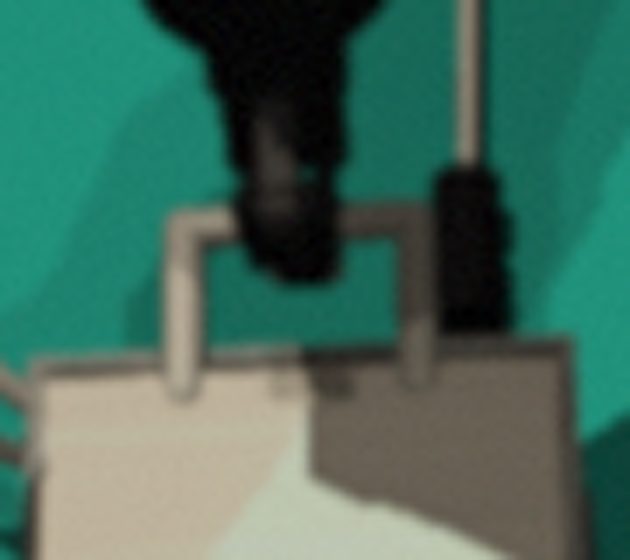

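Call:
drive_tool:
  series:
    - [45,-0.004,-0.0045,-0.012,-0.007]
    - [45,0,0,-0.012,0]
    - [45,0,0,-0.006,0]
    - [45,0,0,0,0]
    - [45,0,0,0,0]

```text
clock: 11.45
position: [0.5217, -0.1836, 0.0958]
tool_rot: [3.135, -0.002, 1.665]
force: [-0.0, 0.2, 0.5]
grip_width: 0.0386
```

Call:
drive_tool:
  series:
    - [0,-0.0005,0,-0.001,0]
    - [0,0,0,0,0]
    - [0,0,0,0,0]
    - [0,0,0,0,0]
    - [0,0,0,0,0]
    - [0,0,0,0,0]
  newtons: 30

```text
clock: 12.05
position: [0.5208, -0.1837, 0.0952]
tool_rot: [3.136, -0.002, 1.665]
force: [-1.1, -0.3, -2.1]
grip_width: 0.0108
```

Call:
drive_tool:
  series:
    - [0,0.0004,0,0.012,0]
    - [0,0.0011,0.0001,0.012,0]
    - [0,0.0018,0.0002,0.0119,0]
    - [0,0.0025,0.0002,0.0117,0]
    - [0,0.0032,0.0003,0.0116,0]
    - [0,0,0,0,0]

```text
clock: 12.65
position: [0.5315, -0.1827, 0.1615]
tool_rot: [3.133, -0.002, 1.666]
force: [0.7, -1.4, -3.1]
grip_width: 0.011
```

Run:
```python
from fitp import *
o=bot.observe(); print(o["position"].round(4),o["tool_rot"].round(4),o["force"].round(1),o["grip_width"])
p=o["position"]-hinge; print("alpha z",np.arcsin((p[2]+.0187)/.2),"alpha xz",np.arctan2(p[2]+.0187,-p@ex), "r",np.hypot(p[2]+.0187,p@ex))
s=bot.grab_frame("scene")
crop(s,160,130,350,310,4,"pics/g1.png")
```

```text
[ 0.5315 -0.1827  0.1615] [ 3.1327e+00 -1.9000e-03  1.6656e+00] [ 0.7 -1.4 -3.1] 0.010950002362303472
alpha z 0.34254182259095634 alpha xz 0.3407518452061813 r 0.2010093028989626
```

View pics/g1.png

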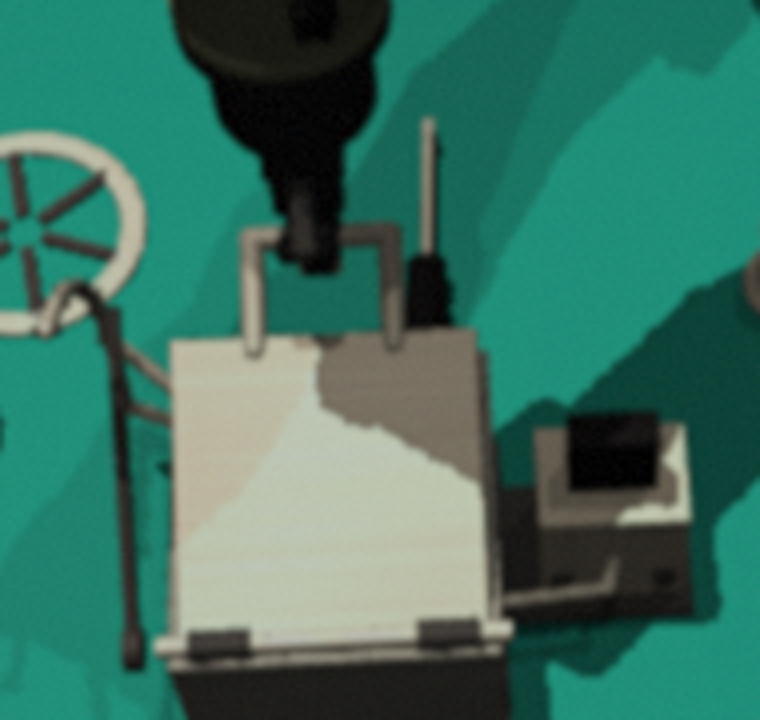

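Call:
drive_tool:
  series:
    - [0,0.0043,0.0004,0.0112,0]
    - [0,0.005,0.0005,0.0109,0]
    - [0,0.0057,0.0005,0.0106,0]
    - [0,0.005,0.0005,0.008,0]
    - [0,0,0,0,0]
    - [0,0,0,0,0]

```text
clock: 13.3
position: [0.5508, -0.1807, 0.2038]
tool_rot: [3.137, -0.003, 1.665]
force: [-0.2, 0.7, -2.1]
grip_width: 0.0103
```

Run:
```python
from fitp import *
o=bot.observe(); print(o["position"].round(4),o["tool_rot"].round(4),o["force"].round(1),o["grip_width"])
p=o["position"]-hinge; print("alpha z",np.arcsin((p[2]+.0187)/.2),"alpha xz",np.arctan2(p[2]+.0187,-p@ex), "r",np.hypot(p[2]+.0187,p@ex))
s=bot.grab_frame("scene");t=bot.grab_frame("top")
cv2.imwrite("pics/h_s.png",s[:,:,::-1]);cv2.imwrite("pics/h_t.png",t[:,:,::-1])
crop(s,160,150,300,300,4,"pics/h1.png");crop(t,385,150,445,300,4,"pics/h2.png")
cv2.imwrite("pics/hh.png",np.hstack([cv2.imread("pics/h1.png"),cv2.imread("pics/h2.png")]))
```

```text
[ 0.5508 -0.1807  0.2038] [ 3.1365e+00 -2.5000e-03  1.6650e+00] [-0.2  0.7 -2.1] 0.010340954829708827
alpha z 0.5795435970163599 alpha xz 0.5722743644315843 r 0.20225158377716035
```

View pics/hh.png

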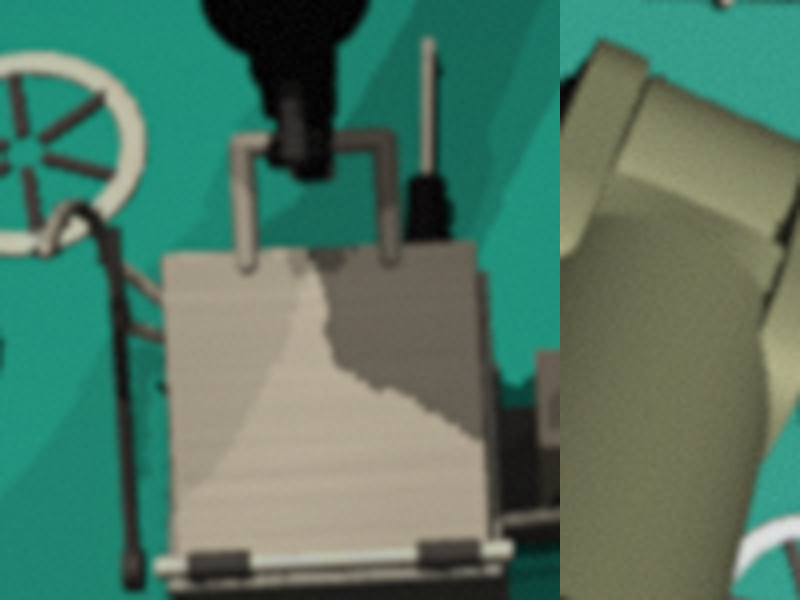

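The flap is at about 0.57 rad by arm kinematics. The top view is now occluded by the arm, so I'll refine the pointer angle from the first pictures, relative to the flap edges.

Run:
```python
from fitp import *
s=cv2.imread("pics/scene0.png");t=cv2.imread("pics/top0.png")
def up(im,x0,y0,x1,y1,f):
    o=cv2.resize(im[y0:y1,x0:x1],None,fx=f,fy=f,interpolation=cv2.INTER_CUBIC)
    for k in range(x0,x1,5): cv2.putText(o,str(k),((k-x0)*f,8),0,.3,(0,255,255),1); cv2.line(o,(int((k-x0+.5)*f),10),(int((k-x0+.5)*f),14),(0,255,255),1)
    for k in range(y0,y1,5): cv2.putText(o,str(k),(0,int((k-y0+.5)*f)),0,.3,(0,255,255),1)
    return o
cv2.imwrite("pics/z1.png",up(t,385,160,445,255,6)); cv2.imwrite("pics/z2.png",up(s,165,195,225,300,5))
# pointer centreline per row
for nm,im,rows,(xa,xb) in(("top",t,range(180,221,4),(404,430)),("scene",s,range(232,286,5),(182,200))):
    g=im.max(2).astype(float)
    for r in rows:
        w=np.clip(np.median(g[r,xa:xb])-15-g[r,xa:xb],0,None); 
        print(nm,r,round((w*np.arange(xa,xb)).sum()/w.sum(),2),g[r,xa:xb].astype(int).tolist())
```

```text
top 180 410.6 [131, 139, 136, 141, 117, 71, 36, 40, 70, 105, 130, 141, 140, 141, 139, 140, 142, 138, 144, 140, 140, 140, 140, 138, 139, 138]
top 184 411.77 [133, 140, 141, 140, 140, 120, 79, 40, 39, 60, 97, 127, 141, 144, 142, 138, 141, 140, 138, 143, 139, 138, 140, 143, 141, 142]
top 188 412.94 [129, 131, 140, 142, 140, 141, 125, 86, 42, 40, 49, 93, 124, 136, 144, 142, 139, 143, 142, 139, 140, 140, 141, 142, 143, 138]
top 192 414.09 [135, 134, 138, 142, 139, 140, 143, 126, 95, 49, 36, 49, 87, 120, 140, 143, 141, 144, 139, 139, 140, 140, 140, 141, 139, 139]
top 196 415.18 [115, 130, 140, 143, 140, 141, 141, 139, 136, 109, 56, 19, 28, 63, 106, 136, 142, 143, 143, 141, 141, 140, 143, 139, 140, 140]
top 200 415.72 [102, 119, 140, 141, 142, 138, 140, 140, 143, 135, 114, 64, 28, 25, 55, 103, 131, 141, 145, 141, 139, 141, 140, 139, 141, 142]
top 204 416.62 [107, 109, 128, 139, 143, 140, 140, 141, 138, 143, 140, 117, 64, 28, 26, 49, 95, 129, 141, 140, 140, 142, 140, 140, 142, 136]
top 208 417.48 [113, 97, 124, 134, 144, 141, 142, 141, 138, 140, 141, 138, 118, 82, 37, 33, 47, 88, 126, 142, 1
[... 874 characters left out ...]
23, 122, 122, 121, 121, 119, 101, 66, 44, 42, 55, 81, 97, 104, 111, 121, 126, 127]
scene 257 191.16 [135, 133, 134, 133, 134, 134, 118, 85, 53, 39, 44, 75, 102, 111, 114, 122, 126, 123]
scene 262 191.44 [134, 132, 134, 135, 132, 134, 126, 97, 61, 43, 43, 69, 98, 113, 122, 127, 127, 122]
scene 267 191.79 [133, 133, 132, 131, 133, 134, 131, 114, 69, 44, 38, 56, 85, 107, 111, 113, 116, 119]
scene 272 191.92 [134, 133, 133, 134, 132, 135, 133, 118, 84, 50, 39, 52, 93, 125, 134, 130, 124, 118]
scene 277 192.13 [127, 131, 132, 134, 134, 134, 132, 120, 92, 59, 44, 47, 83, 123, 133, 130, 122, 120]
scene 282 192.47 [124, 128, 131, 133, 132, 133, 134, 130, 110, 68, 46, 42, 72, 113, 129, 128, 123, 118]
```

View pics/z1.png

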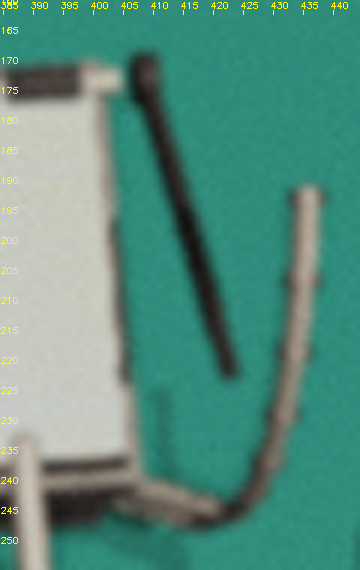

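View pics/z2.png

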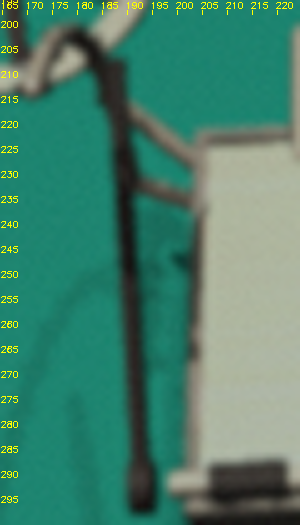

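```bash
cat > fit2.py <<'E'
from fitp import *
from scipy.optimize import least_squares
ims={"scene":cv2.imread("pics/scene0.png"),"top":cv2.imread("pics/top0.png")}
def edge_pts(c,P0,P1,nrm,n=30,half=.008,pol=-1):
    """subpixel edge points: sample along world normal at points between P0,P1; pol -1: bright->dark going along nrm"""
    g=cv2.GaussianBlur(ims[c].max(2).astype(np.float32),(0,0),.6); out=[]
    for f in np.linspace(.08,.92,n):
        P=P0+(P1-P0)*f; ss=np.linspace(-half,half,81)
        px=proj(c,P+ss[:,None]*nrm).astype(np.float32)
        v=cv2.remap(g,px[:,0][None],px[:,1][None],cv2.INTER_CUBIC)[0]
        d=pol*np.gradient(v); 
        k=np.argmax(d)
        if d[k]<.3 or k in(0,80): continue
        w=np.clip(d[max(0,k-8):k+9],0,None); m=(w*ss[max(0,k-8):k+9]).sum()/w.sum()
        out.append(proj(c,P+m*nrm)[0])
    return np.array(out)
h0=hinge.copy(); top=np.array([0,0,.003])
E
python3 - <<'E'
from fit2 import *
for c in ims:
    A=h0+top+.075*ey-.02*ex; B=h0+top+.075*ey-.145*ex
    for nm,sg in(("L",1),("R",-1)):
        P0=h0+top+sg*.075*ey-.02*ex; P1=h0+top+sg*.075*ey-.145*ex
        e=edge_pts(c,P0,P1,sg*ey)
        W=np.array([at_z(c,q,.116) for q in e]); 
        k=np.polyfit(W[:,0],W[:,1],1); r=W[:,1]-np.polyval(k,W[:,0]); ok=abs(r)<.0015
        k=np.polyfit(W[ok,0],W[ok,1],1)
        print(c,nm,len(e),ok.sum(),"yaw deg",np.degrees(np.arctan(k[0])).round(2),"y at x=.645",np.polyval(k,.645).round(4),"rms mm",(1e3*(W[ok,1]-np.polyval(k,W[ok,0])).std()).round(2))
    P0=h0+top-.15*ex-.06*ey; P1=h0+top-.15*ex+.06*ey
    e=edge_pts(c,P0,P1,-ex); W=np.array([at_z(c,q,.116) for q in e]); k=np.polyfit(W[:,1],W[:,0],1)
    r=W[:,0]-np.polyval(k,W[:,1]); ok=abs(r)<.0015; k=np.polyfit(W[ok,1],W[ok,0],1)
    print(c,"front",len(e),ok.sum(),"yaw",np.degrees(np.arctan(-k[0])).round(2),"x at y=-.1785",np.polyval(k,-.1785).round(4))
E
```

```text
scene L 25 13 yaw deg 10.24 y at x=.645 -0.0912 rms mm 0.75
scene R 30 26 yaw deg 5.63 y at x=.645 -0.2454 rms mm 0.58
scene front 28 19 yaw 6.5 x at y=-.1785 0.5715
top L 25 25 yaw deg 5.36 y at x=.645 -0.0896 rms mm 0.26
top R 30 28 yaw deg 5.65 y at x=.645 -0.2452 rms mm 0.83
top front 29 28 yaw 6.09 x at y=-.1785 0.5709
```

```bash
cat > fit3.py <<'E'
from fit2 import *
def cen(c,rows,x0f):
    g=ims[c].max(2).astype(float); out=[]
    for r in rows:
        x0=x0f(r); xs=np.arange(int(round(x0))-4,int(round(x0))+5); v=g[r,xs]
        w=np.clip(85-v,0,None); out.append(((w*xs).sum()/w.sum(),r))
    return np.array(out)
tc=cen("top",range(179,220),lambda r:410.4+.3*(r-180)); sc=cen("scene",range(238,285),lambda r:189.8+.065*(r-237))
E
python3 - <<'E'
from fit3 import *
kt=np.polyfit(tc[:,1],tc[:,0],1);ks=np.polyfit(sc[:,1],sc[:,0],1)
print("slopes",kt[0],ks[0],"rms",(tc[:,0]-np.polyval(kt,tc[:,1])).std(),(sc[:,0]-np.polyval(ks,sc[:,1])).std())
# tip profile in top along line
g=ims["top"].max(2).astype(np.float32)
for r in range(216,229): x=np.polyval(kt,r); print(r,round(x,1),round(float(cv2.remap(g,np.float32([[x]]),np.float32([[r]]),1)[0,0])),end="; ")
print()
for r in range(166,182): x=408.6 if r<178 else np.polyval(kt,r); print(r,round(float(cv2.remap(g,np.float32([[x]]),np.float32([[r]]),1)[0,0])),end="; ")
print()
for yawd in(5.2,5.5,5.7,6.0):
    a=np.deg2rad(yawd); ex=np.array([np.cos(a),np.sin(a),0]); ey=np.array([-np.sin(a),np.cos(a),0])
    hc=np.array([.6464,-.170,.113])+.0737*ex
    piv=hc-.096*ey
    row=[]
    for c,k in(("top",kt),("scene",ks)):
        # theta from slope; allow pivot lateral shift to match line at mid
        best=None
        res=[]
        for th in np.arange(.45,.9,.005):
            d=-(np.cos(th)*ex-np.sin(th)*ez)
            p=proj(c,piv+np.outer([.02,.15],d)); sl=(p[1,0]-p[0,0])/(p[1,1]-p[0,1])
            res.append(sl-k[0])
        res=np.array(res); ths=np.arange(.45,.9,.005)
        z=np.where(np.diff(np.sign(res)))[0]; row.append((c,"theta slope",ths[z].round(3).tolist(), round(np.gradient(res)[len(res)//2]/.005,3)))
    print(yawd,row,"piv top",proj("top",piv)[0].round(1),"scene",proj("scene",piv)[0].round(1),
      "tips top L=.165",[(round(th,2),proj("top",piv-.165*(np.cos(th)*ex-np.sin(th)*ez))[0].round(1).tolist()) for th in(.58,.62,.66)])
E
```

```text
slopes 0.29412642126871097 0.05957777971588033 rms 0.10233187571635333 0.10045591637137634
216 421.2 45; 217 421.5 48; 218 421.8 49; 219 422.0 45; 220 422.3 46; 221 422.6 50; 222 422.9 69; 223 423.2 108; 224 423.5 132; 225 423.8 139; 226 424.1 141; 227 424.4 139; 228 424.7 143; 
166 139; 167 133; 168 105; 169 64; 170 54; 171 61; 172 66; 173 62; 174 47; 175 37; 176 30; 177 39; 178 38; 179 40; 180 38; 181 40; 
5.2 [('top', 'theta slope', [0.615], np.float64(0.632)), ('scene', 'theta slope', [0.625], np.float64(0.167))] piv top [408.8 173.3] scene [192.7 291.8] tips top L=.165 [(0.58, [422.6, 223.4]), (0.62, [423.0, 221.2]), (0.66, [423.4, 219.0])]
5.5 [('top', 'theta slope', [0.6], np.float64(0.636)), ('scene', 'theta slope', [0.595], np.float64(0.164))] piv top [408.7 173.1] scene [192.9 292.1] tips top L=.165 [(0.58, [422.8, 223.2]), (0.62, [423.2, 221.0]), (0.66, [423.5, 218.7])]
5.7 [('top', 'theta slope', [0.595], np.float64(0.639)), ('scene', 'theta slope', [0.58], np.float64(0.163))] piv top [408.5 172.9] scene [193.  292.2] tips top L=.165 [(0.58, [422.9, 223.0]), (0.62, [423.2, 220.8]), (0.66, [423.6, 218.6])]
6.0 [('top', 'theta slope', [0.58], np.float64(0.644)), ('scene', 'theta slope', [0.55], np.float64(0.16))] piv top [408.4 172.8] scene [193.2 292.4] tips top L=.165 [(0.58, [423.0, 222.8]), (0.62, [423.4, 220.6]), (0.66, [423.7, 218.3])]
```

Call:
drive_tool:
  series:
    - [0,0.004,0.0004,0.006,0]
    - [0,0.001,0.0001,0.001,0]
    - [0,0,0,0,0]
    - [0,0,0,0,0]

```text
clock: 13.8
position: [0.5551, -0.1803, 0.2106]
tool_rot: [3.139, -0.003, 1.664]
force: [-1.2, -0.3, -1.4]
grip_width: 0.0106
```

Run:
```python
from fitp import *
o=bot.observe(); print(o["position"].round(4),o["tool_rot"].round(4),o["force"].round(1),o["grip_width"])
p=o["position"]-hinge; print("alpha z",np.arcsin((p[2]+.0187)/.2),"alpha xz",np.arctan2(p[2]+.0187,-p@ex), "r",np.hypot(p[2]+.0187,p@ex))
s=bot.grab_frame("scene");t=bot.grab_frame("top")
cv2.imwrite("pics/i_s.png",s[:,:,::-1]);cv2.imwrite("pics/i_t.png",t[:,:,::-1])
crop(s,160,150,300,300,4,"pics/i1.png");crop(t,285,120,485,270,4,"pics/i2.png")
```

```text
[ 0.5551 -0.1803  0.2106] [ 3.1393 -0.0032  1.6644] [-1.2 -0.3 -1.4] 0.010644174874759918
alpha z 0.6206629088665655 alpha xz 0.6118700388414757 r 0.20249837692005515
```

View pics/i1.png

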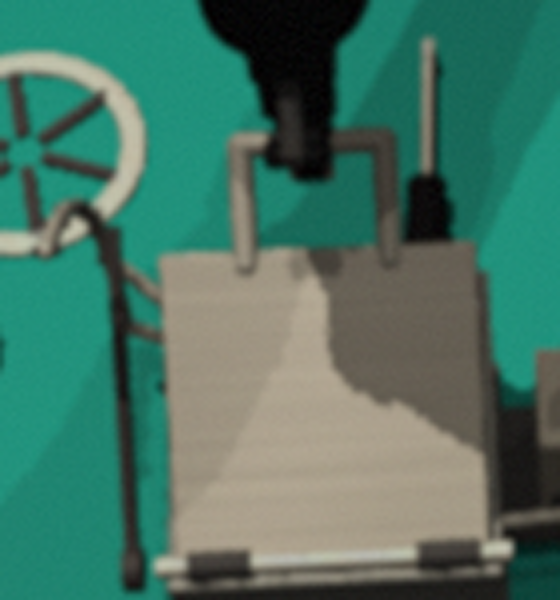

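View pics/i2.png

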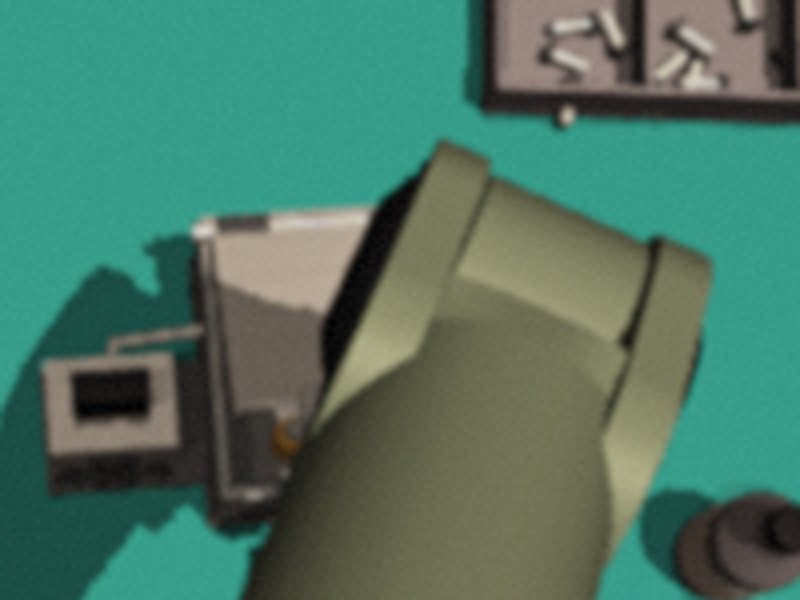

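The top view still shows the flap's left side and its free-edge corner, near crop (235,408). I can measure the flap angle there with the same camera that gave the pointer angle.

Run:
```python
from fitp import *
a=np.deg2rad(5.5); ex=np.array([np.cos(a),np.sin(a),0]); ey=np.array([-np.sin(a),np.cos(a),0])
hc=np.array([.6464,-.170,.113])+.0737*ex
t=cv2.imread("pics/i_t.png"); x0,y0,x1,y1=330,165,375,250; f=8
o=cv2.resize(t[y0:y1,x0:x1],None,fx=f,fy=f,interpolation=cv2.INTER_CUBIC); o=np.clip(o.astype(float)*1.5,0,255).astype(np.uint8)
o2=o.copy()
for al,col in((.56,(0,0,255)),(.6,(0,255,255)),(.64,(255,0,0))):
    d=-(np.cos(al)*ex-np.sin(al)*ez); n=np.sin(al)*ex+np.cos(al)*ez
    P=np.array([hc+.075*ey+.003*n,hc+.075*ey+.15*d+.003*n,hc+.02*ey+.15*d+.003*n]); Q=np.array([hc+.075*ey+.15*d-.003*n,hc+.02*ey+.15*d-.003*n])
    for A in(P,Q):
        q=(proj("top",A)+.5-[x0,y0])*f; cv2.polylines(o2,[q.astype(int)],False,col,1)
    print(al,proj("top",P).round(1).tolist(),proj("top",Q).round(1).tolist())
cv2.imwrite("pics/j.png",np.hstack([o,o2])[:600])
cv2.imwrite("pics/j.png",cv2.resize(np.hstack([o,o2]),(636,600)) if False else np.hstack([o,o2])[:600])
g=t.max(2)
for x in(346,348,350,352): print(x,g[210:236,x].tolist())
```

```text
0.56 [[337.0, 176.4], [342.9, 223.1], [368.2, 221.5]] [[342.9, 225.0], [368.1, 223.4]]
0.6 [[337.0, 176.4], [343.0, 221.2], [368.4, 219.6]] [[342.9, 223.1], [368.2, 221.5]]
0.64 [[337.0, 176.4], [343.0, 219.1], [368.5, 217.5]] [[343.0, 221.2], [368.4, 219.6]]
346 [105, 100, 106, 106, 106, 102, 106, 100, 103, 104, 105, 102, 82, 60, 45, 47, 43, 45, 44, 41, 44, 42, 42, 48, 41, 42]
348 [105, 101, 105, 103, 106, 100, 103, 103, 102, 104, 109, 101, 84, 61, 54, 55, 57, 57, 49, 50, 47, 49, 46, 47, 52, 49]
350 [104, 104, 102, 103, 105, 103, 105, 104, 103, 108, 113, 106, 81, 62, 55, 56, 60, 59, 58, 58, 59, 58, 57, 57, 56, 58]
352 [103, 102, 103, 104, 106, 102, 101, 106, 103, 109, 120, 112, 81, 64, 60, 58, 55, 59, 57, 56, 56, 56, 53, 56, 59, 55]
```

View pics/j.png

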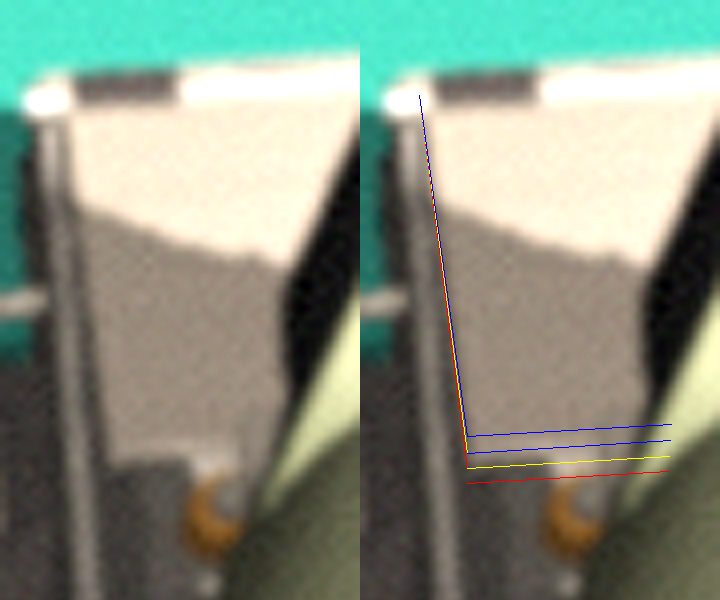

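Run:
```python
from fitp import *
from scipy.optimize import brentq
t0=cv2.imread("pics/top0.png").max(2).astype(float)
# hinge rod protruding ends: left cols ~334-338, right ~400-404
for cols in(range(333,339),range(399,405)):
    for x in cols: print(x,t0[168:184,x].astype(int).tolist())
for yd in(5.2,5.6,6.0):
    a=np.deg2rad(yd); ex=np.array([np.cos(a),np.sin(a),0]); ey=np.array([-np.sin(a),np.cos(a),0])
    hc=np.array([.6464,-.170,.113])+.0737*ex
    def tip(th,off,L,w):
        d=-(np.cos(th)*ex-np.sin(th)*ez); n=np.sin(th)*ex+np.cos(th)*ez
        return proj("top",hc+off*ey+L*d-w*n)[0]
    th=brentq(lambda q:tip(q,-.096,.165,.006)[1]-222.6,.4,.9); al=brentq(lambda q:tip(q,.068,.15,.003)[1]-222.2,.4,.9)
    print(yd,"theta",round(th,3),"alpha",round(al,3),"rod L",proj("top",hc+.083*ey)[0].round(1),"rod R",proj("top",hc-.083*ey)[0].round(1),"boss",proj("top",hc-.096*ey)[0].round(1))
```

```text
333 [141, 138, 140, 141, 137, 141, 136, 132, 145, 159, 146, 107, 71, 54, 52, 48]
334 [139, 143, 140, 142, 143, 141, 136, 135, 153, 181, 173, 132, 78, 59, 57, 55]
335 [142, 143, 140, 140, 142, 142, 137, 140, 171, 190, 178, 139, 103, 105, 108, 102]
336 [139, 142, 140, 143, 137, 145, 140, 152, 177, 194, 179, 145, 132, 142, 146, 137]
337 [141, 142, 140, 139, 143, 144, 143, 152, 174, 190, 172, 155, 155, 163, 158, 147]
338 [141, 140, 140, 142, 144, 140, 129, 132, 153, 161, 158, 160, 172, 183, 173, 166]
399 [141, 140, 137, 145, 168, 171, 167, 161, 177, 194, 199, 198, 199, 196, 198, 200]
400 [141, 142, 141, 153, 179, 193, 181, 169, 174, 179, 185, 182, 182, 184, 186, 189]
401 [137, 139, 140, 151, 177, 192, 177, 150, 142, 155, 155, 155, 158, 159, 166, 172]
402 [140, 143, 143, 154, 179, 193, 174, 137, 123, 133, 138, 136, 139, 140, 142, 144]
403 [141, 138, 143, 156, 180, 192, 167, 132, 121, 127, 129, 131, 133, 133, 135, 137]
404 [142, 141, 139, 152, 169, 174, 156, 132, 123, 125, 129, 132, 131, 134, 131, 129]
5.2 theta 0.632 alpha 0.612 rod L [333.7 177.4] rod R [403.4 173.6] boss [408.8 173.3]
5.6 theta 0.626 alpha 0.616 rod L [333.5 177.7] rod R [403.2 173.3] boss [408.6 173. ]
6.0 theta 0.62 alpha 0.62 rod L [333.3 177.9] rod R [402.9 173.1] boss [408.4 172.8]
```

In the top view the flap is at about 0.616 rad and the pointer at about 0.61–0.63 rad; kinematics give 0.612–0.621 for the flap. These agree, so one last check of stability and bystanders.

Run:
```python
from h import *
o=bot.observe(); print(o["clock"],o["position"].round(4),o["qd"].round(3),o["force"].round(1),o["grip_width"])
s=bot.grab_frame("scene"); cv2.imwrite("pics/k.png",s[:,:,::-1])
o=bot.observe(); print(o["clock"],o["position"].round(4))
```

```text
13.9 [ 0.5551 -0.1803  0.2106] [ 0.    -0.001 -0.001  0.    -0.001 -0.001 -0.   ] [-2.3 -0.5 -0.5] 0.010597859055471675
13.95 [ 0.5551 -0.1803  0.2106]
```

View pics/k.png

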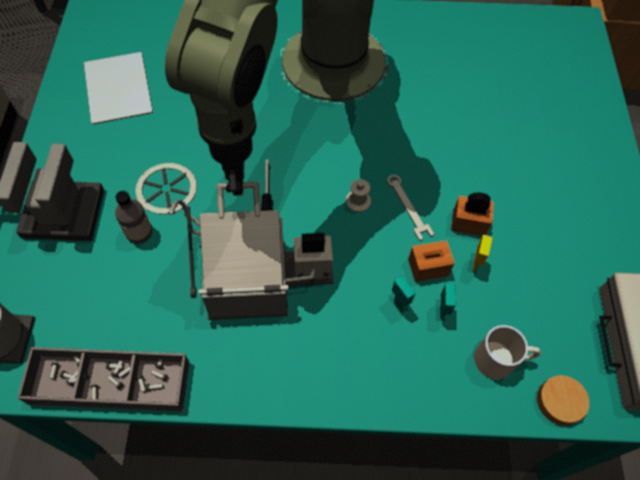

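The picture shows the gauge home at (315,243), the flap raised and held at (235,185), and the pointer and bystanders where they were. The arm is steady, so I'm handing in.

Run:
```python
from workcell import bot
print(bot.job_done())
```

```text
the job is handed in; nothing more can be done
None
```

I put the rectangular-head gauge into the caliper block and let go of it. I then lifted the flap by its handle to the pointer and handed the job in at about 14 s, still gripping the handle at 30 N.

- **Gauge:** the blade went in without resistance. The shoulder met the block at the expected height (TCP 0.1034 m measured, 0.1036 m expected) with 36 N upward force, and pictures after release show it upright and home.
- **Flap:** arm kinematics give 0.612–0.621 rad, and the top picture gives about 0.616 rad.
- **Pointer:** its tip in the first top picture gives 0.620–0.632 rad, while the slope of its line gives 0.58–0.625 rad. The two readings disagree by up to about 0.03 rad and lie on either side of the flap angle, so I left the flap there. I could not re-measure the pointer from the top at the end, because the arm hid it.
- **Last look:** the arm was still, and the pointer, the round gauge and the other things on the bench looked unmoved by eye in the scene view.

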